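# Make up two goldsmith's tool kits

### The job

Make up two kits at the goldsmith's bench: lay the steel doming block (hollow facing up, as it stands now) and the thick ball punch in the rectangular wooden tray, and lay the slim ball punch and the top cup of the nested stack (upright) in the round wooden tray. Everything must rest flat on its tray's floor, nothing on a rim or on another thing; set things down, do not drop them. Leave the other cups nested where they stand, and do not push the glass jar or the amber bottle about.

Things in the scene. Friction and masses are not known exactly. Their poses are not given: they have to be found in the camera images.
- tray_rect: fixed rectangular dark-wood tray, 180 mm (its x) by 150 mm (its y), 17 mm high outside; walls 5 mm, floor 5 mm thick, so 170 x 140 mm inside and 12 mm deep. Origin: centre of its underside, on the bench; z up
- tray_round: fixed round dark-wood tray, 160 mm outside diameter, 17 mm high; wall 5 mm, floor 5 mm thick, so 150 mm inside and 12 mm deep. Origin: centre of its underside, on the bench; z up
- block_center (a point): loose steel doming block, a 40 mm cube, 0.45 kg, with a round hollow of 26 mm across and 11 mm deep in its top face (z up) and shallow round marks on its sides. Point: centre of the cube; axes square to its faces
- thick_center (a point): loose thick ball punch of steel, lying on the bench: square shank 18 x 18 mm and 60 mm long, then a neck and a ball of 18 mm, 86 mm over all, 0.18 kg. Point: centre of the square shank, 9 mm above what it lies on; x along the shank towards the ball, the ball's end 56 mm and the shank's end 30 mm from the point
- slim_center (a point): loose slim ball punch of steel, lying on the bench: square shank 10 x 10 mm and 64 mm long, then a neck and a ball of 10 mm, 79 mm over all, 0.06 kg. Point: centre of the square shank, 5 mm above what it lies on; x along the shank towards the ball, the ball's end 47 mm and the shank's end 32 mm from the point
- cup_top_center (a point): top one of three equal nested aluminium cups, open upward, 42 mm high, 0.09 kg. Top 14 mm: straight band, 60 mm outside diameter; then a shoulder narrows it over 4 mm to 52 mm, tapering to 40 mm at the foot. Wall 2.5 mm, inner floor 18 mm above the foot. Its rim stands 18 mm above the next rim. Point: on the axis, 21 mm above the foot and below the rim; z up
- cup_next_center (a point): the cup under the top one, equal to it and nested 18 mm lower (a third, equal cup stands under it on the bench, 18 mm lower again); these two stay. Point: on its axis, half-way up
- jar_center (a point): bystander: glass jar with a steel lid, 60 mm across, 75 mm high. Point: its centre
- bottle_center (a point): bystander: amber glass bottle with a white cap, 48 mm across, 100 mm high. Point: its centre
Not all that is in view belongs to the job. Leave any black, blue or green look-alike of the part that bears thick_center alone.

How it is judged:
By the outcome, as a careful person would: the job done as asked, in the order asked, and still so for the second after the job is handed in, with the robot touching nothing.
It also fails if it takes over 115 s, if anything falls off the work surface, if the arm or the gripper's body presses on something with over 40 N, if the wrist force passes 120 N, or if a joint passes its speed limit or range.

### The arm

A 7-joint arm with a two-finger parallel gripper is mounted at the origin on the work surface. World frame = base frame: x ahead of the robot, y to its left, z up, the work surface at z = 0. Lengths are in m, angles in rad, forces in N, time in s.
With the tool pointing down it reaches from about 0.4 to 0.85 m from the base axis. Payload 4.5 kg.
Tool frame: the origin (TCP) lies midway between the tips of the shut fingers; the grasp point (between the pads) lies 19 mm behind it; z points along the fingers, y is the line along which they close (so a half turn about z gives the same grasp; the last joint's range is limited). The gripper opens to 88 mm and grips with 3 to 60 N. Pads are 18 mm wide; open, the fingers measure 123 mm over their backs; the gripper's body (75 mm by 187 mm) begins 45 mm behind the grasp point.
Start: joints at [1.3, 0.689, -0.195, 1.565, 0.157, 0.902, -0.215], TCP at [0.188, -0.596, 0.239] pointing down, gripper open.
Joint ranges: [-3.01, 3.01], [-0.46, 2.08], [-1.47, 1.51], [0.13, 2.56], [-1, 4.14], [0.04, 2.09], [-2.66, 2.66]. Speed limits (rad/s): [2.57, 2.57, 3.14, 3.14, 3.14, 3.14, 3.14].

### API

Orientations are given as a unit quaternion [x, y, z, w].
In Python, from plant import get_state, viewer, workorder gives the robot as it stands. The module is installed in compiled form; this text tells all that it offers.
- The arm moves only by the tool step_arm, never from a script. Its argument "motion" is a list of rows, each an object of numbers: "wx", "wy", "wz": the turn, a rotation vector about the tool's x, y, z each as a share of 180 degrees, from -1 to 1; "dx", "dy", "dz": the shift along the tool's x, y, z each as a share of 8 cm, from -1 to 1; "claw": the finger opening in mm, from 0 to 88.1. A call has 1 to 8 rows; each row is the pose to reach, as a shift and turn from the pose commanded when the call began, along the tool's axes at that moment, turning the shorter way round; what a row does not reach only later rows make up. A row lasts 1/10 s, in which the tool goes at most 50 mm and 8.59 degrees, less where a joint would pass 70% of its speed; a pose out of reach is approached as far as the arm can. A call with a number of a shift or a turn outside -1 to 1 is refused whole. A call with a gripper value outside its range is refused whole. The fingers move at their own pace and stop on an object; "force" is the grip in N (left out, the last holds). Time passes only in rows, so rows that repeat a pose let the fingers close. It gives the time, the measured TCP pose, the force, the opening and the grip force at its end, in the units of the state.
- get_state(): the state, without advancing time (a new reading comes with each control period).
- viewer.snapshot(name): name is "side" or "top"; returns (picture, depth): 384x512x3 uint8, red, green, blue; 384x512 float32, m along the optical axis (not along the pixel's ray), 0 where there is no reading.
- viewer.calibration(name): a dict with "vfov" (degrees; the focal length in pixels is half the picture's height over the tangent of half this angle, whatever the lens; pixels are square), "cx", "cy" (the principal point, pixels), "extrinsics" (4x4, takes a point from camera to world coordinates). Camera axes: x right, y down, z forward; pixel columns grow to the right and rows downward; lengths in m; the calibration is good to about 2 mm. A picture is of the moment at which its call begins. calibration takes no time and is no camera call.
- workorder.finish_job(): hands the job in; it is judged then, once.
The state is a dict: "clock": time; "q": joint angles; "qd": joint speeds; "joint_torque": joint torques, N m; "tool_pos": TCP position; "eef_rot": TCP orientation; "contact_force": force on the tool from outside, world axes, zero at the start; "moment": the same for the moment, N m; "opening": opening from 0.0 (shut) to 1.0 (fully open); "finger_force": force on a finger pad.
Only numpy, scipy, OpenCV 4.12 (cv2) and the standard library are available. Lean on these libraries where they do the work, as an engineer would, in place of code of your own. Each camera call takes 0.05 s, during which the arm holds its last target. There are 200 camera calls.

## Working session

There is one attempt and no reset: what is moved stays moved. The work goes in short steps, Python scripts to look and compute and a tool call to move; the robot and the scene stay as the last step left them, time stands still between calls to the robot, and variables do not carry over. Pictures are saved under pics/ and viewed, at most 14 in all, crops included, and the job is handed in when it is done.

Besides the shell and the picture viewer there is one more tool, called after "Call:" in YAML: its name, and indented under it one key for each argument. step_arm: Moves the arm, as the interface text tells. Shift numbers are shares of 8 cm and turn numbers shares of 180 degrees, none past 1 either way. Its arguments: {"type":"object","properties":{"motion":{"type":"array","items":{"type":"object","properties":{"wx":{"type":"number","minimum":-1,"maximum":1},"wy":{"type":"number","minimum":-1,"maximum":1},"wz":{"type":"number","minimum":-1,"maximum":1},"dx":{"type":"number","minimum":-1,"maximum":1},"dy":{"type":"number","minimum":-1,"maximum":1},"dz":{"type":"number","minimum":-1,"maximum":1},"claw":{"type":"number"}}}},"force":{"type":"number"}},"required":["motion"]}

```bash
mkdir -p pics
python3 - <<'E'
from plant import get_state, viewer
import cv2, numpy as np
s=get_state(); print(s)
for n in ("top","side"):
    p,d=viewer.snapshot(n); np.savez(f"{n}0.npz",p=p,d=d)
    cv2.imwrite(f"pics/{n}0.png",cv2.resize(p[:,:,::-1],(800,600),interpolation=cv2.INTER_CUBIC))
    c=viewer.calibration(n); print(n,c)
E
```

```text
{'clock': 0.0, 'q': array([ 1.29980315,  0.68996874, -0.19451888,  1.5663132 ,  0.15728435,
        0.9024578 , -0.21511609]), 'qd': array([-4.16812465e-04, -8.64178046e-04, -1.68536805e-03, -1.31579551e-05,
        5.67278947e-04,  9.82299336e-04, -5.64943785e-05]), 'joint_torque': array([ 2.41956486e-04, -5.27550352e+01, -1.26652591e+00, -1.53420603e+01,
       -5.25820919e-02,  6.84370825e-03,  1.85948675e-04]), 'tool_pos': array([ 0.18734075, -0.59562865,  0.23792786]), 'eef_rot': array([ 9.88405268e-01,  1.51836276e-01, -1.86073259e-04, -8.58883860e-04]), 'contact_force': array([-0.59357341,  0.10318239, -0.70743849]), 'moment': array([ 0.01173495,  0.01060166, -0.04305674]), 'finger_force': 0.0, 'opening': 0.9995091557948473}
top {'vfov': 56.15267358539179, 'cx': 262.5100538988676, 'cy': 188.98592997236025, 'extrinsics': array([[-0.02806434, -0.99674151,  0.0756225 ,  0.50461944],
       [-0.99936594,  0.02631888, -0.02397997,  0.0617157 ],
       [ 0.02191153, -0.07624753, -0.99684813,  0.94373917],
       [ 0.        ,  0.        ,  0.        ,  1.        ]])}
side {'vfov': 56.7475609554502, 'cx': 255.67276759693456, 'cy': 196.01533230460632, 'extrinsics': array([[ 0.99765194, -0.02163442,  0.06498123,  0.52561596],
       [-0.06706841, -0.50079007,  0.86296648, -0.76430383],
       [ 0.01387218, -0.86529836, -0.50106517,  0.57071316],
       [ 0.        ,  0.        ,  0.        ,  1.        ]])}
```

View pics/top0.png

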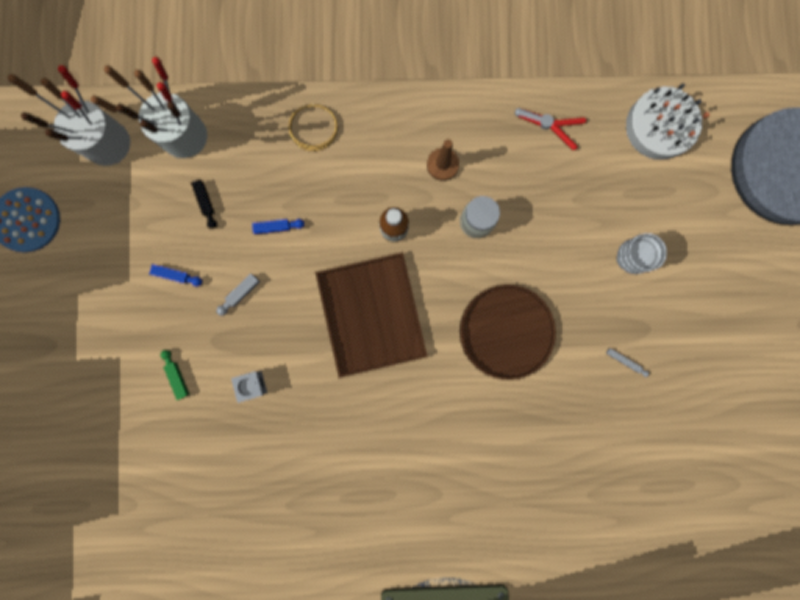

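View pics/side0.png

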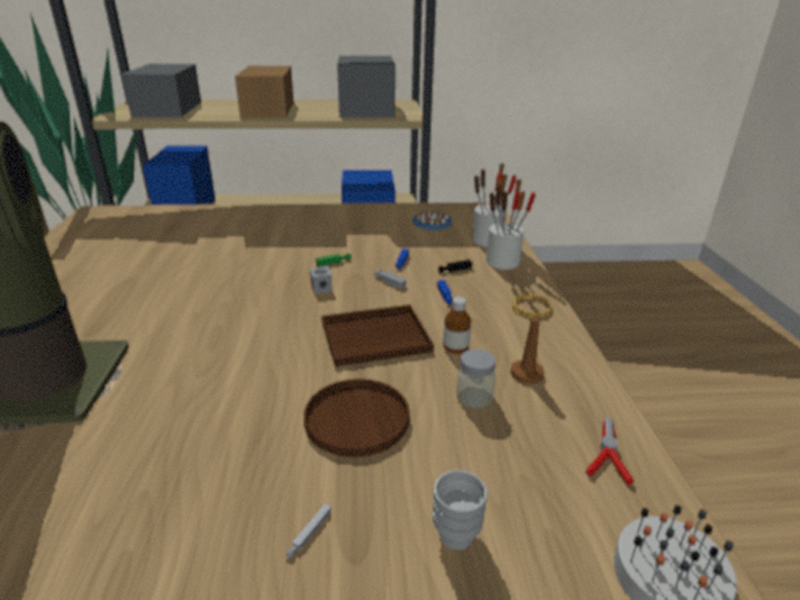

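The top view (800x600 px) shows the silver block at (248,386). The silver thick punch is at (240,293), with its ball at (222,310). The slim punch is at (628,362), the cup stack at (645,252), the rectangular tray at (372,315) and the round tray at (508,331).

There are five candidates for the thick punch: silver (240,293), black (205,203), blue (278,227), blue (175,273) and green (174,375). Only the silver one is bare steel, so it fits. I'll confirm that in a crop.

```bash
cat > h.py <<'E'
import numpy as np, cv2
from plant import get_state, viewer
def cal(n):
    c=viewer.calibration(n); return 192/np.tan(np.radians(c["vfov"])/2),c["cx"],c["cy"],c["extrinsics"]
def plane(n,px,z):
    f,cx,cy,E=cal(n); px=np.atleast_2d(np.asarray(px,float))
    d=np.c_[(px[:,0]-cx)/f,(px[:,1]-cy)/f,np.ones(len(px))]@E[:3,:3].T
    return E[:3,3]+d*((z-E[2,3])/d[:,2])[:,None]
def proj(n,P):
    f,cx,cy,E=cal(n); p=(np.atleast_2d(P)-E[:3,3])@E[:3,:3]
    return np.c_[p[:,0]/p[:,2]*f+cx,p[:,1]/p[:,2]*f+cy]
def cloud(n,d):
    f,cx,cy,E=cal(n); v,u=np.indices(d.shape)
    p=np.stack([(u-cx)/f*d,(v-cy)/f*d,d],-1)@E[:3,:3].T+E[:3,3]; p[d==0]=np.nan; return p
def blob(mask,u,v,r=40):
    """contour of mask component nearest (u,v)"""
    cs,_=cv2.findContours(mask.astype(np.uint8),cv2.RETR_EXTERNAL,cv2.CHAIN_APPROX_NONE)
    cs=[c for c in cs if cv2.contourArea(c)>15]
    return min(cs,key=lambda c:abs(cv2.pointPolygonTest(c,(float(u),float(v)),True)) if cv2.pointPolygonTest(c,(float(u),float(v)),False)<0 else 0)
E
python3 - <<'E'
from h import *
z=np.load("top0.npz"); p,d=z["p"],z["d"]; C=cloud("top",d)
hsv=cv2.cvtColor(p,cv2.COLOR_RGB2HSV)
grey=(hsv[...,1]<70)&(hsv[...,2]>70)
wood=(hsv[...,2]<105)&(hsv[...,1]>90)
k=1/1.5625
print("bench z",np.nanmedian(C[300:330,100:200,2]))
for n,u,v,zz,m in [("block",248,386,.04,grey),("thick",240,293,.018,grey),("slim",628,362,.01,grey),("cups",650,250,.078,grey),("rect",372,315,.017,wood),("round",508,331,.017,wood)]:
    c=blob(m,u*k,v*k); W=plane("top",c[:,0,:],zz)[:,:2].astype(np.float32)*1000
    r=cv2.minAreaRect(W); b=c[:,0,:].mean(0).astype(int); iy,ix=b[1],b[0]
    mm=np.zeros(m.shape,np.uint8); cv2.drawContours(mm,[c],-1,1,-1); zs=C[...,2][mm>0]
    print(n,np.round(r[0],1),np.round(r[1],1),round(r[2],1),"px",b,"area",cv2.contourArea(c),"z pct",np.round(np.nanpercentile(zs,[5,50,95])*1000,1))
vis=cv2.resize(p[110:260,90:240,::-1],(600,600),interpolation=cv2.INTER_CUBIC)
m2=np.dstack([grey*255,wood*255,grey*0]).astype(np.uint8)
cv2.imwrite("pics/crop1.png",vis); cv2.imwrite("pics/mask.png",m2)
# cup rim from depth
z=C[...,2]; m=(z>.066)&(z<.09); 
c=blob(m,650*k,250*k); W=plane("top",c[:,0,:],.078)[:,:2]; print("rim",cv2.minEnclosingCircle((W*1000).astype(np.float32)),cv2.fitEllipse((W*1000).astype(np.float32)))
for nm,u,v in (("jar",482,215),("bottle",395,220)):
    q=C[int(v*k)-8:int(v*k)+8,int(u*k)-8:int(u*k)+8].reshape(-1,3); q=q[q[:,2]>.06]; print(nm,np.round(np.nanmedian(q,0),3),q[:,2].max())
E
```

```text
bench z -0.0013221688470386184
block [436.5 301. ] [43.2 48.3] 15.1 px [158 247] area 277.0 z pct [-1.2 36.6 40.9]
thick [583.7 325.1] [23.8 87.7] 44.3 px [150 188] area 246.0 z pct [-1.  14.9 18.9]
slim [ 454.7 -318.8] [79.7 14.4] 57.3 px [401 231] area 133.0 z pct [-2.5  7.8 11.4]
cups [ 627.1 -322.6] [61.2 82.9] 15.4 px [410 162] area 645.5 z pct [-0.3 55.3 77.2]
rect [547.7  99.2] [176.9 161.9] 11.8 px [239 200] area 3941.5 z pct [ 0.7  4.  15.7]
round [ 512.9 -121.7] [156.1 161.8] 43.0 px [326 211] area 2934.0 z pct [ 1.   4.4 15.9]
rim ((631.7689819335938, -329.86993408203125), 32.343910217285156) ((630.3921508789062, -330.4291076660156), (57.35398483276367, 62.08523941040039), 15.930282592773438)
jar [ 0.698 -0.074  0.074] 0.07799064800915712
bottle [0.689 0.063 0.074] 0.10184886232257095
```

View pics/crop1.png

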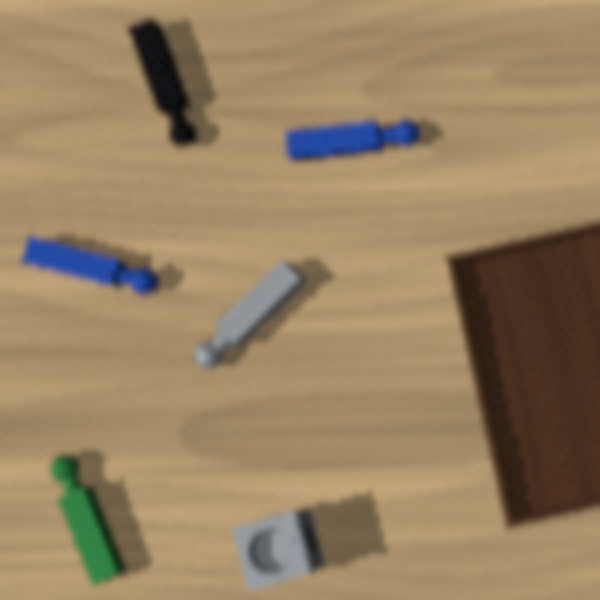

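View pics/mask.png

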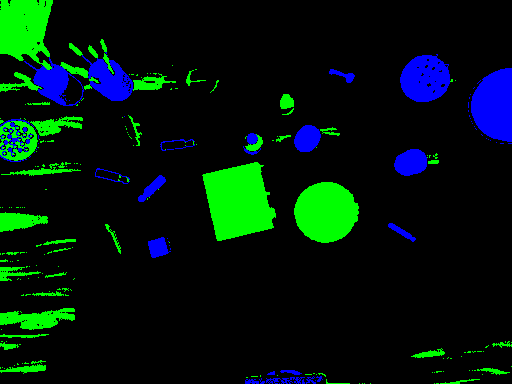

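The crop confirms it: the bare-steel thick punch is the silver one. Its shank end is at crop (290,270) and its ball at crop (205,355), and all the look-alikes are painted. The masks are clean except for shadow bumps on the rectangular tray's right edge. I'll refine the block, tray and slim punch, then start moving.

Run:
```python
from h import *
z=np.load("top0.npz"); p,d=z["p"],z["d"]; C=cloud("top",d)
hsv=cv2.cvtColor(p,cv2.COLOR_RGB2HSV); k=1/1.5625
g=(hsv[...,1]<70)&(hsv[...,2]>70)
m=(C[...,2]>.034)&(C[...,2]<.046); m[:, :140]=0
c=blob(m,248*k,386*k); r=cv2.minAreaRect((plane("top",c[:,0],.04)[:,:2]*1000).astype(np.float32)); print("block depthmask",r)
wood=((hsv[...,2]<105)&(hsv[...,1]>90)).astype(np.uint8)
w=cv2.morphologyEx(wood,cv2.MORPH_OPEN,np.ones((25,25)))
c=blob(w,372*k,315*k); h=cv2.convexHull(c); q=cv2.approxPolyDP(h,6,True)[:,0]; W=plane("top",q,.017)[:,:2]*1000
print(q.tolist(),np.round(W,1).tolist(),np.round(W.mean(0),1),np.round(np.linalg.norm(W-np.roll(W,1,0),axis=1),1))
c=blob(w,508*k,331*k); print("round",cv2.fitEllipse((plane("top",c[:,0],.017)[:,:2]*1000).astype(np.float32)))
u,v=int(628*k),int(362*k)
a=cv2.resize(p[v-30:v+30,u-40:u+40,::-1],(400,300),interpolation=cv2.INTER_CUBIC)
z=np.load("side0.npz"); P=z["p"]; u,v=int(310*k),int(530*k)
b=cv2.resize(P[v-30:v+30,u-40:u+40,::-1],(400,300),interpolation=cv2.INTER_CUBIC)
cv2.imwrite("pics/slim.png",np.hstack([a,b]))
```

```text
block depthmask ((437.1739501953125, 303.54791259765625), (39.661251068115234, 41.08540344238281), 14.234926223754883)
[[260, 167], [268, 228], [216, 235], [207, 173]] [[632.3, 44.3], [474.3, 28.2], [460.4, 161.3], [620.1, 181.6]] [546.8 103.9] [137.8 158.8 133.9 161. ]
round ((512.69384765625, -120.9026107788086), (149.74972534179688, 155.62844848632812), 18.377084732055664)
```

View pics/slim.png

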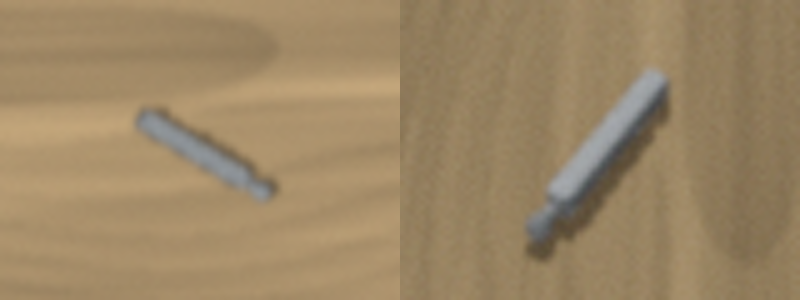

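Call:
step_arm:
  motion:
    - {"dx": 0.6,"dy": -0.6,"wz": 0.01,"claw": 70}
    - {"dx": 1,"dy": -1,"wz": 0.01,"claw": 70}
  force: 30

```text
$.motion[0]: bad value
```

The slim punch's ball is its lower-right end in the top crop, i.e. towards -x,-y. The move was refused, so I'll resend it with full rows.

Call:
step_arm:
  motion:
    - {"dx": 0.6,"dy": -0.6,"dz": 0,"wx": 0,"wy": 0,"wz": 0,"claw": 70}
    - {"dx": 1,"dy": -1,"dz": 0,"wx": 0,"wy": 0,"wz": 0,"claw": 70}
  force: 30

```text
clock: 0.3
tool_pos: [0.2333, -0.5071, 0.238]
eef_rot: [0.989, 0.15, -0.0, -0.0]
contact_force: [1.7, 0.1, -0.5]
opening: 0.845
finger_force: 0.0
```

Call:
step_arm:
  motion:
    - {"dx": 0.43,"dy": -0.27,"dz": 0,"wx": 0,"wy": 0,"wz": 0,"claw": 70}
    - {"dx": 0.86,"dy": -0.54,"dz": 0,"wx": 0,"wy": 0,"wz": 0,"claw": 70}

```text
clock: 0.5
tool_pos: [0.287, -0.4438, 0.2386]
eef_rot: [0.988, 0.152, -0.0, -0.0]
contact_force: [1.5, -0.3, 0.5]
opening: 0.797
finger_force: 0.0
```

Call:
step_arm:
  motion:
    - {"dx": 0.43,"dy": -0.27,"dz": 0,"wx": 0,"wy": 0,"wz": 0,"claw": 70}
    - {"dx": 0.86,"dy": -0.54,"dz": 0,"wx": 0,"wy": 0,"wz": 0,"claw": 70}

```text
clock: 0.7
tool_pos: [0.3398, -0.3823, 0.2386]
eef_rot: [0.988, 0.152, -0.0, -0.0]
contact_force: [1.3, -0.3, 0.2]
opening: 0.795
finger_force: 0.0
```

Call:
step_arm:
  motion:
    - {"dx": 0.43,"dy": -0.27,"dz": 0,"wx": 0,"wy": 0,"wz": 0,"claw": 70}
    - {"dx": 0.86,"dy": -0.54,"dz": 0,"wx": 0,"wy": 0,"wz": 0,"claw": 70}

```text
clock: 0.9
tool_pos: [0.3925, -0.3205, 0.2385]
eef_rot: [0.988, 0.152, -0.0, -0.0]
contact_force: [0.0, -0.5, -0.6]
opening: 0.797
finger_force: 0.0
```

Call:
step_arm:
  motion:
    - {"dx": 0.43,"dy": -0.27,"dz": 0,"wx": 0,"wy": 0,"wz": 0,"claw": 70}
    - {"dx": 0.86,"dy": -0.54,"dz": 0,"wx": 0,"wy": 0,"wz": 0,"claw": 70}

```text
clock: 1.1
tool_pos: [0.4451, -0.2587, 0.2385]
eef_rot: [0.988, 0.152, -0.0, -0.0]
contact_force: [0.6, -0.9, -1.0]
opening: 0.796
finger_force: 0.0
```

Call:
step_arm:
  motion:
    - {"dx": 0.14,"dy": -0.48,"dz": 0,"wx": 0,"wy": 0,"wz": 0,"claw": 70}
    - {"dx": 0.27,"dy": -0.95,"dz": 0,"wx": 0,"wy": 0,"wz": 0,"claw": 70}

```text
clock: 1.3
tool_pos: [0.4428, -0.1792, 0.2383]
eef_rot: [0.988, 0.152, 0.0, -0.0]
contact_force: [0.4, -0.7, -0.0]
opening: 0.794
finger_force: 0.0
```

Call:
step_arm:
  motion:
    - {"dx": 0.14,"dy": -0.48,"dz": 0,"wx": 0,"wy": 0,"wz": 0,"claw": 70}
    - {"dx": 0.27,"dy": -0.95,"dz": 0,"wx": 0,"wy": 0,"wz": 0,"claw": 70}

```text
clock: 1.5
tool_pos: [0.4397, -0.1005, 0.2385]
eef_rot: [0.988, 0.152, -0.0, -0.0]
contact_force: [1.5, 0.1, 0.2]
opening: 0.794
finger_force: 0.0
```

Call:
step_arm:
  motion:
    - {"dx": 0.14,"dy": -0.48,"dz": 0,"wx": 0,"wy": 0,"wz": 0,"claw": 70}
    - {"dx": 0.27,"dy": -0.95,"dz": 0,"wx": 0,"wy": 0,"wz": 0,"claw": 70}

```text
clock: 1.7
tool_pos: [0.4375, -0.0215, 0.2386]
eef_rot: [0.988, 0.152, -0.0, -0.0]
contact_force: [0.3, 0.7, 0.3]
opening: 0.793
finger_force: 0.0
```

Call:
step_arm:
  motion:
    - {"dx": 0.14,"dy": -0.48,"dz": 0,"wx": 0,"wy": 0,"wz": 0,"claw": 70}
    - {"dx": 0.27,"dy": -0.95,"dz": 0,"wx": 0,"wy": 0,"wz": 0,"claw": 70}

```text
clock: 1.9
tool_pos: [0.4353, 0.0574, 0.2386]
eef_rot: [0.988, 0.152, -0.0, 0.0]
contact_force: [0.4, 0.4, 0.6]
opening: 0.796
finger_force: 0.0
```

Call:
step_arm:
  motion:
    - {"dx": 0.14,"dy": -0.48,"dz": 0,"wx": 0,"wy": 0,"wz": 0,"claw": 70}
    - {"dx": 0.27,"dy": -0.95,"dz": 0,"wx": 0,"wy": 0,"wz": 0,"claw": 70}

```text
clock: 2.1
tool_pos: [0.4331, 0.1364, 0.2386]
eef_rot: [0.988, 0.152, -0.0, 0.0]
contact_force: [0.2, 0.4, 0.1]
opening: 0.795
finger_force: 0.0
```

Call:
step_arm:
  motion:
    - {"dx": 0.14,"dy": -0.48,"dz": 0,"wx": 0,"wy": 0,"wz": 0,"claw": 70}
    - {"dx": 0.27,"dy": -0.95,"dz": 0,"wx": 0,"wy": 0,"wz": 0,"claw": 70}

```text
clock: 2.3
tool_pos: [0.4308, 0.2154, 0.2385]
eef_rot: [0.988, 0.152, -0.0, 0.0]
contact_force: [0.1, 0.4, -0.1]
opening: 0.793
finger_force: 0.0
```

Call:
step_arm:
  motion:
    - {"dx": 0.14,"dy": -0.45,"dz": 0,"wx": 0,"wy": 0,"wz": 0.017,"claw": 70}
    - {"dx": 0.27,"dy": -0.9,"dz": 0,"wx": 0,"wy": 0,"wz": 0.017,"claw": 70}
    - {"dx": 0.27,"dy": -0.9,"dz": 0,"wx": 0,"wy": 0,"wz": 0.017,"claw": 70}

```text
clock: 2.6
tool_pos: [0.4289, 0.2957, 0.2385]
eef_rot: [0.992, 0.13, 0.0, -0.002]
contact_force: [-0.1, 0.2, -0.0]
opening: 0.798
finger_force: 0.0
```

Call:
step_arm:
  motion:
    - {"dx": 0.06,"dy": -0.03,"dz": 0.5,"wx": 0,"wy": 0,"wz": 0,"claw": 62}
    - {"dx": 0.12,"dy": -0.06,"dz": 1,"wx": 0,"wy": 0,"wz": 0,"claw": 62}
    - {"dx": 0.12,"dy": -0.06,"dz": 1,"wx": 0,"wy": 0,"wz": 0,"claw": 62}

```text
clock: 2.9
tool_pos: [0.4359, 0.2935, 0.1546]
eef_rot: [0.992, 0.125, -0.004, 0.003]
contact_force: [-0.4, -1.1, 0.1]
opening: 0.704
finger_force: 0.0
```

```bash
cat >> h.py <<'E'
def tool():
    from scipy.spatial.transform import Rotation as R
    s=get_state(); M=R.from_quat(s["eef_rot"]); x=M.as_matrix()[:,0]
    return s["tool_pos"],M.as_matrix(),np.degrees(np.arctan2(x[1],x[0]))
def rel(target,psi=None):
    """remaining shift in shares of 8cm (tool axes), wz share"""
    p,M,a=tool(); d=M.T@(np.array(target)-p)/.08
    w=0 if psi is None else -(((psi-a+90)%180)-90)/180
    print("now",np.round(p,4),"psi",round(a,1),"| d",np.round(d,3),"wz",round(w,3))
E
python3 - <<'E'
from h import *
ims=[]
for n in ("top","side"):
    p,d=viewer.snapshot(n); np.savez(f"{n}1.npz",p=p,d=d)
    t=tool()[0]; u,v=proj(n,t)[0]; print(n,u,v)
    u0,v0=int(np.clip(u,50,461)),int(np.clip(v,50,333))
    ims.append(cv2.resize(p[v0-50:v0+50,u0-50:u0+50,::-1],(400,400),interpolation=cv2.INTER_CUBIC))
cv2.imwrite("pics/g1.png",np.hstack(ims)); print(get_state()["opening"])
rel([.437,.303,.02],14.2)
E
```

```text
top 147.2870782822546 251.1229334001591
side 203.34341498183935 141.13955482159596
0.7085256053366881
now [0.4381 0.295  0.1587] psi 14.4 | d [ 0.015 -0.102  1.734] wz 0.001
```

View pics/g1.png

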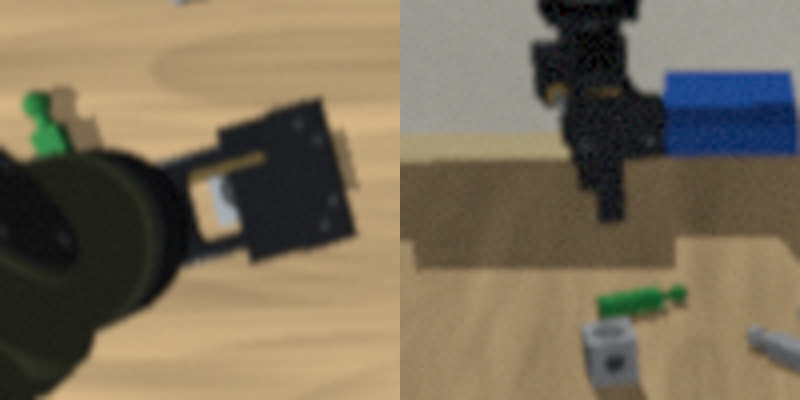

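The side crop shows the near fingertip ending at about (610,220), right above the block. I'll check its height with depth while descending.

Run:
```python
from h import *
z=np.load("side1.npz"); C=cloud("side",z["d"])
for v in range(138,149): print(v,np.round(C[v,205],4))
```

```text
138 [0.4473 0.2497 0.1862]
139 [0.4472 0.249  0.1834]
140 [0.4469 0.2498 0.1799]
141 [0.4468 0.2498 0.1767]
142 [0.4466 0.2494 0.1737]
143 [0.4462 0.2524 0.1693]
144 [0.4462 0.2496 0.1672]
145 [0.446  0.2504 0.1636]
146 [0.4457 0.2518 0.1598]
147 [ 0.4149  0.6393 -0.0013]
148 [ 0.4153  0.6319 -0.0028]
```

Call:
step_arm:
  motion:
    - {"dx": 0.015,"dy": -0.1,"dz": 0.5,"wx": 0,"wy": 0,"wz": 0,"claw": 62}
    - {"dx": 0.015,"dy": -0.1,"dz": 1,"wx": 0,"wy": 0,"wz": 0,"claw": 62}
    - {"dx": 0.015,"dy": -0.1,"dz": 1,"wx": 0,"wy": 0,"wz": 0,"claw": 62}

```text
clock: 3.3
tool_pos: [0.4359, 0.3027, 0.0771]
eef_rot: [0.992, 0.125, -0.002, 0.001]
contact_force: [-0.1, -0.9, 0.3]
opening: 0.703
finger_force: 0.0
```

The tips sit at TCP height even when open, so I can go down and grip.

Call:
step_arm:
  motion:
    - {"dx": 0.01,"dy": 0,"dz": 0.4,"wx": 0,"wy": 0,"wz": 0,"claw": 62}
    - {"dx": 0.01,"dy": 0,"dz": 0.76,"wx": 0,"wy": 0,"wz": 0,"claw": 62}
    - {"dx": 0.01,"dy": 0,"dz": 0.78,"wx": 0,"wy": 0,"wz": 0,"claw": 62}
    - {"dx": 0.01,"dy": 0,"dz": 0.78,"wx": 0,"wy": 0,"wz": 0,"claw": 35}
    - {"dx": 0.01,"dy": 0,"dz": 0.78,"wx": 0,"wy": 0,"wz": 0,"claw": 35}
    - {"dx": 0.01,"dy": 0,"dz": 0.78,"wx": 0,"wy": 0,"wz": 0,"claw": 30}
    - {"dx": 0.01,"dy": 0,"dz": 0.78,"wx": 0,"wy": 0,"wz": 0,"claw": 30}

```text
clock: 4.0
tool_pos: [0.4394, 0.3068, 0.0186]
eef_rot: [0.992, 0.126, 0.002, -0.002]
contact_force: [-1.2, 2.6, 8.8]
opening: 0.449
finger_force: 30.0
```

Call:
step_arm:
  motion:
    - {"dx": 0,"dy": 0,"dz": 0,"wx": 0,"wy": 0,"wz": 0,"claw": 30}
    - {"dx": 0,"dy": 0,"dz": -0.3,"wx": 0,"wy": 0,"wz": 0,"claw": 30}
    - {"dx": 0,"dy": 0,"dz": -0.8,"wx": 0,"wy": 0,"wz": 0,"claw": 30}
    - {"dx": 0,"dy": 0,"dz": -0.8,"wx": 0,"wy": 0,"wz": 0,"claw": 30}

```text
clock: 4.4
tool_pos: [0.4406, 0.3055, 0.0845]
eef_rot: [0.992, 0.125, 0.003, -0.002]
contact_force: [1.3, 1.3, -4.7]
opening: 0.453
finger_force: 30.0
```

Run:
```python
from h import *
import math
a=math.radians(11.8); X=np.array([math.cos(a),math.sin(a)]); Y=np.array([-X[1],X[0]]); c=np.array([.547,.102])
print("block goal",c-.035*Y, "thick goal",c+.013*X+.03*Y)
rel([*(c-.035*Y),.022],11.8)
```

```text
block goal [0.55415736 0.06773964] thick goal [0.55359039 0.13402447]
now [0.4406 0.3055 0.0845] psi 14.4 | d [0.632 3.233 0.777] wz 0.014
```

Call:
step_arm:
  motion:
    - {"dx": 0.08,"dy": 0.4,"dz": 0,"wx": 0,"wy": 0,"wz": 0.014,"claw": 30}
    - {"dx": 0.16,"dy": 0.81,"dz": 0,"wx": 0,"wy": 0,"wz": 0.014,"claw": 30}

```text
clock: 4.6
tool_pos: [0.4663, 0.2451, 0.0802]
eef_rot: [0.994, 0.105, -0.0, -0.0]
contact_force: [1.5, -0.4, -4.8]
opening: 0.454
finger_force: 30.0
```

Call:
step_arm:
  motion:
    - {"dx": 0.06,"dy": 0.4,"dz": 0,"wx": 0,"wy": 0,"wz": 0,"claw": 30}
    - {"dx": 0.12,"dy": 0.81,"dz": 0,"wx": 0,"wy": 0,"wz": 0,"claw": 30}

```text
clock: 4.8
tool_pos: [0.4893, 0.1817, 0.0797]
eef_rot: [0.995, 0.104, -0.001, 0.0]
contact_force: [-0.1, 0.6, -5.2]
opening: 0.45
finger_force: 30.0
```

Call:
step_arm:
  motion:
    - {"dx": 0.06,"dy": 0.4,"dz": 0,"wx": 0,"wy": 0,"wz": 0,"claw": 30}
    - {"dx": 0.12,"dy": 0.81,"dz": 0,"wx": 0,"wy": 0,"wz": 0,"claw": 30}

```text
clock: 5.0
tool_pos: [0.5119, 0.1202, 0.0797]
eef_rot: [0.995, 0.104, -0.001, 0.0]
contact_force: [1.1, -0.5, -4.6]
opening: 0.451
finger_force: 30.0
```

Call:
step_arm:
  motion:
    - {"dx": 0.06,"dy": 0.4,"dz": 0,"wx": 0,"wy": 0,"wz": 0,"claw": 30}
    - {"dx": 0.12,"dy": 0.81,"dz": 0,"wx": 0,"wy": 0,"wz": 0,"claw": 30}
    - {"dx": 0.12,"dy": 0.81,"dz": 0,"wx": 0,"wy": 0,"wz": 0,"claw": 30}
    - {"dx": 0.12,"dy": 0.81,"dz": 0,"wx": 0,"wy": 0,"wz": 0,"claw": 30}

```text
clock: 5.4
tool_pos: [0.5345, 0.0589, 0.0797]
eef_rot: [0.995, 0.102, -0.001, 0.0]
contact_force: [-0.2, 1.1, -3.9]
opening: 0.451
finger_force: 30.0
```

Run:
```python
from h import *
rel([.554,.068,.0245],11.8); print(get_state()["contact_force"],get_state()["opening"])
```

```text
now [0.5345 0.0589 0.0797] psi 11.7 | d [ 0.263 -0.063  0.689] wz -0.0
[-0.17943689  1.1077287  -3.8991768 ] 0.45053635185178387
```

Call:
step_arm:
  motion:
    - {"dx": 0.26,"dy": -0.06,"dz": 0.2,"wx": 0,"wy": 0,"wz": 0,"claw": 30}
    - {"dx": 0.26,"dy": -0.06,"dz": 0.45,"wx": 0,"wy": 0,"wz": 0,"claw": 30}
    - {"dx": 0.26,"dy": -0.06,"dz": 0.6,"wx": 0,"wy": 0,"wz": 0,"claw": 30}
    - {"dx": 0.26,"dy": -0.06,"dz": 0.65,"wx": 0,"wy": 0,"wz": 0,"claw": 30}
    - {"dx": 0.26,"dy": -0.06,"dz": 0.65,"wx": 0,"wy": 0,"wz": 0,"claw": 30}
    - {"dx": 0.26,"dy": -0.06,"dz": 0.65,"wx": 0,"wy": 0,"wz": 0,"claw": 30}

```text
clock: 6.0
tool_pos: [0.5543, 0.0694, 0.0287]
eef_rot: [0.995, 0.104, 0.0, 0.0]
contact_force: [0.1, 0.9, -5.6]
opening: 0.451
finger_force: 30.0
```

Call:
step_arm:
  motion:
    - {"dx": 0,"dy": 0,"dz": 0.02,"wx": 0,"wy": 0,"wz": 0,"claw": 30}
    - {"dx": 0,"dy": 0,"dz": 0.02,"wx": 0,"wy": 0,"wz": 0,"claw": 30}

```text
clock: 6.2
tool_pos: [0.5546, 0.0693, 0.0272]
eef_rot: [0.995, 0.103, 0.0, 0.0]
contact_force: [-0.4, -0.7, -4.8]
opening: 0.453
finger_force: 30.0
```

Call:
step_arm:
  motion:
    - {"dx": 0,"dy": 0,"dz": 0.02,"wx": 0,"wy": 0,"wz": 0,"claw": 30}
    - {"dx": 0,"dy": 0,"dz": 0.02,"wx": 0,"wy": 0,"wz": 0,"claw": 30}

```text
clock: 6.4
tool_pos: [0.5544, 0.0693, 0.0252]
eef_rot: [0.995, 0.103, 0.0, 0.0]
contact_force: [0.2, -0.4, -6.2]
opening: 0.45
finger_force: 30.0
```

Call:
step_arm:
  motion:
    - {"dx": 0,"dy": 0,"dz": 0.015,"wx": 0,"wy": 0,"wz": 0,"claw": 30}
    - {"dx": 0,"dy": 0,"dz": 0.015,"wx": 0,"wy": 0,"wz": 0,"claw": 30}

```text
clock: 6.6
tool_pos: [0.5544, 0.0693, 0.0238]
eef_rot: [0.995, 0.104, -0.0, 0.0]
contact_force: [-0.0, -0.2, -5.0]
opening: 0.453
finger_force: 30.0
```

Call:
step_arm:
  motion:
    - {"dx": 0,"dy": 0,"dz": 0.015,"wx": 0,"wy": 0,"wz": 0,"claw": 30}
    - {"dx": 0,"dy": 0,"dz": 0.015,"wx": 0,"wy": 0,"wz": 0,"claw": 30}

```text
clock: 6.8
tool_pos: [0.5543, 0.0692, 0.0236]
eef_rot: [0.995, 0.104, 0.0, 0.0]
contact_force: [-2.9, 0.3, 3.8]
opening: 0.447
finger_force: 30.0
```

Call:
step_arm:
  motion:
    - {"dx": 0,"dy": 0,"dz": 0.015,"wx": 0,"wy": 0,"wz": 0,"claw": 30}
    - {"dx": 0,"dy": 0,"dz": 0.015,"wx": 0,"wy": 0,"wz": 0,"claw": 30}

```text
clock: 7.0
tool_pos: [0.5544, 0.0693, 0.0236]
eef_rot: [0.995, 0.104, 0.0, 0.0]
contact_force: [-3.2, -0.5, 15.3]
opening: 0.45
finger_force: 30.0
```

The block touches down at TCP z 0.0236, exactly as expected. I'll release, rise and turn towards the thick punch.

Call:
step_arm:
  motion:
    - {"dx": 0,"dy": 0,"dz": -0.02,"wx": 0,"wy": 0,"wz": 0,"claw": 54}
    - {"dx": 0,"dy": 0,"dz": -0.02,"wx": 0,"wy": 0,"wz": 0,"claw": 54}
    - {"dx": 0,"dy": 0,"dz": -0.02,"wx": 0,"wy": 0,"wz": 0,"claw": 54}
    - {"dx": 0,"dy": 0,"dz": -0.4,"wx": 0,"wy": 0,"wz": 0,"claw": 54}
    - {"dx": 0,"dy": 0,"dz": -1,"wx": 0,"wy": 0,"wz": 0,"claw": 54}
    - {"dx": 0,"dy": 0,"dz": -1,"wx": 0,"wy": 0,"wz": 0,"claw": 54}

```text
clock: 7.6
tool_pos: [0.5581, 0.0699, 0.1061]
eef_rot: [0.995, 0.103, 0.005, -0.0]
contact_force: [1.7, -0.1, -0.1]
opening: 0.608
finger_force: 0.0
```

Run:
```python
from h import *
rel([.593,.316,.105],-45)
```

```text
now [0.5581 0.0699 0.1061] psi 11.9 | d [ 1.059 -2.921  0.024] wz 0.316
```

Call:
step_arm:
  motion:
    - {"dx": 0.17,"dy": -0.5,"dz": 0,"wx": 0,"wy": 0,"wz": 0,"claw": 50}
    - {"dx": 0.34,"dy": -0.98,"dz": 0,"wx": 0,"wy": 0,"wz": 0,"claw": 50}

```text
clock: 7.8
tool_pos: [0.5655, 0.151, 0.1016]
eef_rot: [0.995, 0.102, 0.0, 0.0]
contact_force: [1.8, 0.5, -0.5]
opening: 0.565
finger_force: 0.0
```

Call:
step_arm:
  motion:
    - {"dx": 0.17,"dy": -0.5,"dz": 0,"wx": 0,"wy": 0,"wz": 0,"claw": 50}
    - {"dx": 0.34,"dy": -0.98,"dz": 0,"wx": 0,"wy": 0,"wz": 0,"claw": 50}

```text
clock: 8.0
tool_pos: [0.5752, 0.2357, 0.101]
eef_rot: [0.995, 0.104, -0.0, 0.0]
contact_force: [0.1, -0.4, -0.7]
opening: 0.57
finger_force: 0.0
```

Call:
step_arm:
  motion:
    - {"dx": 0.17,"dy": -0.5,"dz": 0,"wx": 0,"wy": 0,"wz": 0.1,"claw": 50}
    - {"dx": 0.34,"dy": -0.98,"dz": 0,"wx": 0,"wy": 0,"wz": 0.1,"claw": 50}
    - {"dx": 0.34,"dy": -0.98,"dz": 0,"wx": 0,"wy": 0,"wz": 0.15,"claw": 50}
    - {"dx": 0.34,"dy": -0.98,"dz": 0,"wx": 0,"wy": 0,"wz": 0.2,"claw": 50}
    - {"dx": 0.34,"dy": -0.98,"dz": 0,"wx": 0,"wy": 0,"wz": 0.25,"claw": 50}
    - {"dx": 0.34,"dy": -0.98,"dz": 0,"wx": 0,"wy": 0,"wz": 0.3,"claw": 50}
    - {"dx": 0.34,"dy": -0.98,"dz": 0,"wx": 0,"wy": 0,"wz": 0.315,"claw": 50}
    - {"dx": 0.34,"dy": -0.98,"dz": 0,"wx": 0,"wy": 0,"wz": 0.315,"claw": 50}

```text
clock: 8.8
tool_pos: [0.5853, 0.3165, 0.1006]
eef_rot: [0.925, -0.381, 0.0, 0.001]
contact_force: [-0.5, -0.3, -0.3]
opening: 0.568
finger_force: 0.0
```

Run:
```python
from h import *
rel([.593,.316,.005],-45)
ims=[]
p,d=viewer.snapshot("top"); 
ims.append(cv2.resize(p[110:260,120:270,::-1],(400,400),interpolation=cv2.INTER_CUBIC))
p,d=viewer.snapshot("side"); u,v=proj("side",[.593,.316,.03])[0].astype(int); print(u,v)
ims.append(cv2.resize(p[v-50:v+50,u-50:u+50,::-1],(400,400),interpolation=cv2.INTER_CUBIC))
cv2.imwrite("pics/g2.png",np.hstack(ims))
```

```text
now [0.5853 0.3165 0.1006] psi -44.8 | d [ 0.071 -0.065  1.195] wz 0.001
251 174
```

View pics/g2.png

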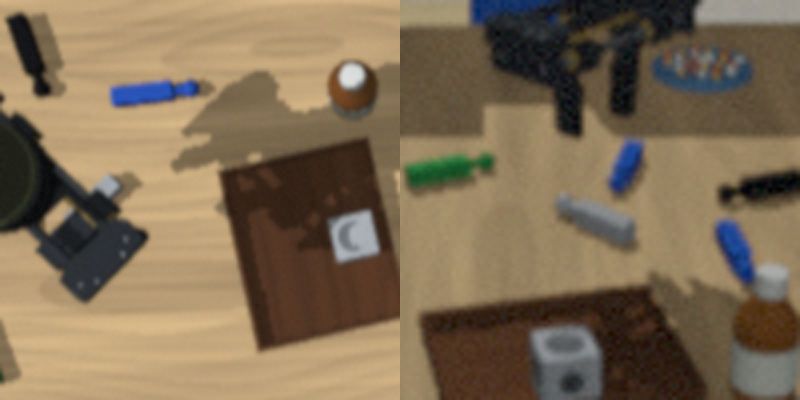

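The top crop shows the block flat in the tray, hollow up, at (353,237), and the gripper lined up along the thick punch's shank. I'll descend and grip.

Call:
step_arm:
  motion:
    - {"dx": 0.07,"dy": -0.065,"dz": 0.5,"wx": 0,"wy": 0,"wz": 0,"claw": 45}
    - {"dx": 0.07,"dy": -0.065,"dz": 0.8,"wx": 0,"wy": 0,"wz": 0,"claw": 45}
    - {"dx": 0.07,"dy": -0.065,"dz": 0.9,"wx": 0,"wy": 0,"wz": 0,"claw": 45}
    - {"dx": 0.07,"dy": -0.065,"dz": 0.9,"wx": 0,"wy": 0,"wz": 0,"claw": 45}

```text
clock: 9.3
tool_pos: [0.5926, 0.3155, 0.0283]
eef_rot: [0.925, -0.381, -0.001, 0.001]
contact_force: [-0.3, 0.0, -0.5]
opening: 0.51
finger_force: 0.0
```

Call:
step_arm:
  motion:
    - {"dx": 0,"dy": 0,"dz": 0.15,"wx": 0,"wy": 0,"wz": 0,"claw": 45}
    - {"dx": 0,"dy": 0,"dz": 0.28,"wx": 0,"wy": 0,"wz": 0,"claw": 45}
    - {"dx": 0,"dy": 0,"dz": 0.29,"wx": 0,"wy": 0,"wz": 0,"claw": 45}
    - {"dx": 0,"dy": 0,"dz": 0.29,"wx": 0,"wy": 0,"wz": 0,"claw": 12}
    - {"dx": 0,"dy": 0,"dz": 0.29,"wx": 0,"wy": 0,"wz": 0,"claw": 12}
    - {"dx": 0,"dy": 0,"dz": 0.29,"wx": 0,"wy": 0,"wz": 0,"claw": 12}
    - {"dx": 0,"dy": 0,"dz": 0.29,"wx": 0,"wy": 0,"wz": 0,"claw": 12}
    - {"dx": 0,"dy": 0,"dz": 0.29,"wx": 0,"wy": 0,"wz": 0,"claw": 12}

```text
clock: 10.1
tool_pos: [0.5941, 0.3164, 0.0069]
eef_rot: [0.925, -0.381, 0.001, -0.001]
contact_force: [0.8, 0.1, 1.0]
opening: 0.2
finger_force: 29.9
```

Run:
```python
from h import *
rel([.593,.316,.085],-45); s=get_state(); print(s["opening"]*88.1,s["finger_force"],s["contact_force"])
```

```text
now [0.5941 0.3164 0.0069] psi -44.8 | d [-0.005  0.012 -0.977] wz 0.001
17.635913170783493 29.90645170211792 [0.79759852 0.07432157 0.99109026]
```

Call:
step_arm:
  motion:
    - {"dx": 0,"dy": 0,"dz": -0.2,"wx": 0,"wy": 0,"wz": 0,"claw": 12}
    - {"dx": 0,"dy": 0,"dz": -0.6,"wx": 0,"wy": 0,"wz": 0,"claw": 12}
    - {"dx": 0,"dy": 0,"dz": -1,"wx": 0,"wy": 0,"wz": 0,"claw": 12}
    - {"dx": 0,"dy": 0,"dz": -1,"wx": 0,"wy": 0,"wz": 0,"claw": 12}

```text
clock: 10.5
tool_pos: [0.5966, 0.3169, 0.0917]
eef_rot: [0.924, -0.381, 0.003, -0.003]
contact_force: [0.1, -0.7, -0.8]
opening: 0.2
finger_force: 29.9
```

Call:
step_arm:
  motion:
    - {"dx": 0.2,"dy": 0.32,"dz": 0,"wx": 0,"wy": 0,"wz": 0,"claw": 12}
    - {"dx": 0.4,"dy": 0.65,"dz": 0,"wx": 0,"wy": 0,"wz": 0,"claw": 12}
    - {"dx": 0.62,"dy": 0.98,"dz": 0,"wx": 0,"wy": 0,"wz": 0,"claw": 12}

```text
clock: 10.8
tool_pos: [0.5719, 0.2246, 0.0859]
eef_rot: [0.925, -0.381, -0.001, 0.001]
contact_force: [0.2, -0.6, -1.9]
opening: 0.202
finger_force: 29.9
```

Call:
step_arm:
  motion:
    - {"dx": 0.1,"dy": 0.16,"dz": 0,"wx": 0,"wy": 0,"wz": -0.04,"claw": 12}
    - {"dx": 0.2,"dy": 0.32,"dz": 0,"wx": 0,"wy": 0,"wz": -0.085,"claw": 12}
    - {"dx": 0.3,"dy": 0.48,"dz": 0,"wx": 0,"wy": 0,"wz": -0.13,"claw": 12}
    - {"dx": 0.4,"dy": 0.64,"dz": 0,"wx": 0,"wy": 0,"wz": -0.175,"claw": 12}
    - {"dx": 0.5,"dy": 0.8,"dz": 0,"wx": 0,"wy": 0,"wz": -0.22,"claw": 12}
    - {"dx": 0.6,"dy": 0.96,"dz": 0,"wx": 0,"wy": 0,"wz": -0.265,"claw": 12}
    - {"dx": 0.62,"dy": 0.98,"dz": 0,"wx": 0,"wy": 0,"wz": -0.31,"claw": 12}
    - {"dx": 0.62,"dy": 0.98,"dz": 0,"wx": 0,"wy": 0,"wz": -0.315,"claw": 12}

```text
clock: 11.6
tool_pos: [0.5527, 0.1334, 0.086]
eef_rot: [0.995, 0.103, -0.001, 0.0]
contact_force: [0.2, -0.2, -2.1]
opening: 0.202
finger_force: 29.9
```

Run:
```python
from h import *
rel([.5536,.134,.012],11.8)
im=[]
for n in ("top","side"):
    p,d=viewer.snapshot(n); u,v=proj(n,[.55,.1,.03])[0].astype(int)
    im.append(cv2.resize(p[v-50:v+50,u-50:u+50,::-1],(400,400),interpolation=cv2.INTER_CUBIC))
cv2.imwrite("pics/g3.png",np.hstack(im)); print(get_state()["contact_force"])
```

```text
now [0.5527 0.1334 0.086 ] psi 11.9 | d [ 0.014 -0.005  0.925] wz 0.0
[-0.19906788 -1.18666215 -2.30461576]
```

View pics/g3.png

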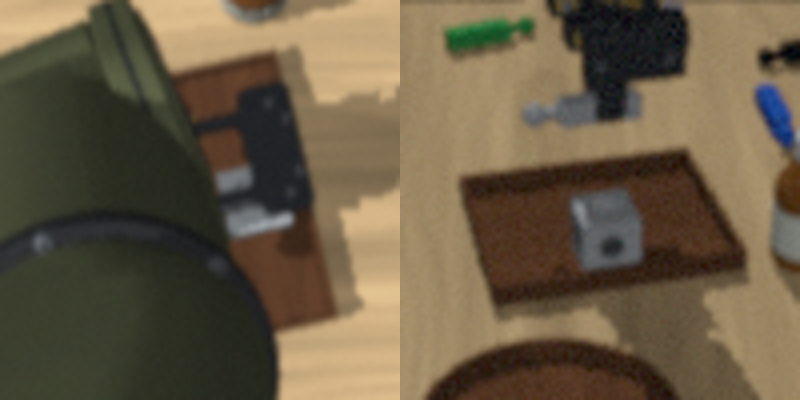

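The punch is held level over the tray, with the ball pointing left in the side crop and the block clear of it. I'll lower it.

Call:
step_arm:
  motion:
    - {"dx": 0.01,"dy": 0,"dz": 0.25,"wx": 0,"wy": 0,"wz": 0,"claw": 12}
    - {"dx": 0.01,"dy": 0,"dz": 0.55,"wx": 0,"wy": 0,"wz": 0,"claw": 12}
    - {"dx": 0.01,"dy": 0,"dz": 0.78,"wx": 0,"wy": 0,"wz": 0,"claw": 12}
    - {"dx": 0.01,"dy": 0,"dz": 0.87,"wx": 0,"wy": 0,"wz": 0,"claw": 12}
    - {"dx": 0.01,"dy": 0,"dz": 0.89,"wx": 0,"wy": 0,"wz": 0,"claw": 12}
    - {"dx": 0.01,"dy": 0,"dz": 0.89,"wx": 0,"wy": 0,"wz": 0,"claw": 12}

```text
clock: 12.3
tool_pos: [0.5543, 0.1354, 0.0154]
eef_rot: [0.995, 0.103, 0.0, 0.0]
contact_force: [-0.1, -0.4, -2.2]
opening: 0.2
finger_force: 29.9
```

Call:
step_arm:
  motion:
    - {"dx": 0,"dy": 0,"dz": 0.02,"wx": 0,"wy": 0,"wz": 0,"claw": 12}
    - {"dx": 0,"dy": 0,"dz": 0.02,"wx": 0,"wy": 0,"wz": 0,"claw": 12}

```text
clock: 12.5
tool_pos: [0.5546, 0.1352, 0.0142]
eef_rot: [0.995, 0.103, 0.001, -0.0]
contact_force: [-0.4, 0.3, -2.0]
opening: 0.2
finger_force: 29.9
```

Call:
step_arm:
  motion:
    - {"dx": 0,"dy": 0,"dz": 0.015,"wx": 0,"wy": 0,"wz": 0,"claw": 12}
    - {"dx": 0,"dy": 0,"dz": 0.015,"wx": 0,"wy": 0,"wz": 0,"claw": 12}

```text
clock: 12.7
tool_pos: [0.5542, 0.135, 0.0125]
eef_rot: [0.995, 0.103, 0.0, -0.0]
contact_force: [-0.2, -0.1, -2.3]
opening: 0.201
finger_force: 29.9
```

Call:
step_arm:
  motion:
    - {"dx": 0,"dy": 0,"dz": 0.01,"wx": 0,"wy": 0,"wz": 0,"claw": 12}
    - {"dx": 0,"dy": 0,"dz": 0.01,"wx": 0,"wy": 0,"wz": 0,"claw": 12}

```text
clock: 12.9
tool_pos: [0.5543, 0.1351, 0.0118]
eef_rot: [0.995, 0.103, 0.0, -0.0]
contact_force: [-0.2, 1.6, 1.3]
opening: 0.203
finger_force: 29.9
```

Call:
step_arm:
  motion:
    - {"dx": 0,"dy": 0,"dz": 0,"wx": 0,"wy": 0,"wz": 0,"claw": 27}
    - {"dx": 0,"dy": 0,"dz": 0,"wx": 0,"wy": 0,"wz": 0,"claw": 27}
    - {"dx": 0,"dy": 0,"dz": 0,"wx": 0,"wy": 0,"wz": 0,"claw": 27}
    - {"dx": 0,"dy": 0,"dz": -0.2,"wx": 0,"wy": 0,"wz": 0,"claw": 27}
    - {"dx": 0,"dy": 0,"dz": -0.6,"wx": 0,"wy": 0,"wz": 0,"claw": 27}
    - {"dx": 0,"dy": 0,"dz": -1,"wx": 0,"wy": 0,"wz": 0,"claw": 27}

```text
clock: 13.5
tool_pos: [0.5538, 0.1349, 0.093]
eef_rot: [0.995, 0.104, -0.0, 0.0]
contact_force: [0.5, 0.8, 0.6]
opening: 0.31
finger_force: 0.0
```

Run:
```python
from h import *
rel([.4587,-.3124,.105],58)
```

```text
now [0.5538 0.1349 0.093 ] psi 11.9 | d [-2.315  5.227 -0.148] wz -0.256
```

Call:
step_arm:
  motion:
    - {"dx": -0.19,"dy": 0.43,"dz": -0.1,"wx": 0,"wy": 0,"wz": 0,"claw": 40}
    - {"dx": -0.386,"dy": 0.87,"dz": -0.15,"wx": 0,"wy": 0,"wz": 0,"claw": 40}

```text
clock: 13.7
tool_pos: [0.5395, 0.0613, 0.1062]
eef_rot: [0.994, 0.105, 0.002, -0.0]
contact_force: [0.4, -0.9, 0.4]
opening: 0.449
finger_force: 0.0
```

Call:
step_arm:
  motion:
    - {"dx": -0.19,"dy": 0.43,"dz": 0,"wx": 0,"wy": 0,"wz": 0,"claw": 40}
    - {"dx": -0.386,"dy": 0.87,"dz": 0,"wx": 0,"wy": 0,"wz": 0,"claw": 40}

```text
clock: 13.9
tool_pos: [0.5224, -0.0152, 0.105]
eef_rot: [0.995, 0.104, 0.001, 0.0]
contact_force: [1.0, -0.5, -0.6]
opening: 0.455
finger_force: 0.0
```

Call:
step_arm:
  motion:
    - {"dx": -0.19,"dy": 0.43,"dz": 0,"wx": 0,"wy": 0,"wz": 0,"claw": 40}
    - {"dx": -0.386,"dy": 0.87,"dz": 0,"wx": 0,"wy": 0,"wz": 0,"claw": 40}

```text
clock: 14.1
tool_pos: [0.5063, -0.0898, 0.1047]
eef_rot: [0.995, 0.104, 0.001, 0.0]
contact_force: [1.2, -0.7, -1.2]
opening: 0.458
finger_force: 0.0
```

Call:
step_arm:
  motion:
    - {"dx": -0.19,"dy": 0.43,"dz": 0,"wx": 0,"wy": 0,"wz": 0,"claw": 40}
    - {"dx": -0.386,"dy": 0.87,"dz": 0,"wx": 0,"wy": 0,"wz": 0,"claw": 40}

```text
clock: 14.3
tool_pos: [0.4904, -0.1644, 0.1047]
eef_rot: [0.995, 0.104, 0.001, 0.0]
contact_force: [1.1, 0.4, 0.8]
opening: 0.451
finger_force: 0.0
```

Call:
step_arm:
  motion:
    - {"dx": -0.19,"dy": 0.43,"dz": 0,"wx": 0,"wy": 0,"wz": 0,"claw": 40}
    - {"dx": -0.386,"dy": 0.87,"dz": 0,"wx": 0,"wy": 0,"wz": 0,"claw": 40}

```text
clock: 14.5
tool_pos: [0.4744, -0.239, 0.1047]
eef_rot: [0.995, 0.104, 0.0, 0.0]
contact_force: [0.8, -0.5, -0.1]
opening: 0.455
finger_force: 0.0
```

Call:
step_arm:
  motion:
    - {"dx": -0.19,"dy": 0.43,"dz": 0,"wx": 0,"wy": 0,"wz": -0.04,"claw": 40}
    - {"dx": -0.386,"dy": 0.87,"dz": 0,"wx": 0,"wy": 0,"wz": -0.08,"claw": 40}
    - {"dx": -0.386,"dy": 0.87,"dz": 0,"wx": 0,"wy": 0,"wz": -0.125,"claw": 40}
    - {"dx": -0.386,"dy": 0.87,"dz": 0,"wx": 0,"wy": 0,"wz": -0.17,"claw": 40}
    - {"dx": -0.386,"dy": 0.87,"dz": 0,"wx": 0,"wy": 0,"wz": -0.215,"claw": 40}
    - {"dx": -0.386,"dy": 0.87,"dz": 0,"wx": 0,"wy": 0,"wz": -0.256,"claw": 40}
    - {"dx": -0.386,"dy": 0.87,"dz": 0,"wx": 0,"wy": 0,"wz": -0.256,"claw": 40}
    - {"dx": -0.386,"dy": 0.87,"dz": 0,"wx": 0,"wy": 0,"wz": -0.256,"claw": 40}

```text
clock: 15.3
tool_pos: [0.4588, -0.3121, 0.1042]
eef_rot: [0.876, 0.483, 0.0, 0.0]
contact_force: [0.0, -0.6, -0.2]
opening: 0.453
finger_force: 0.0
```

Run:
```python
from h import *
rel([.4587,-.3124,.004],58)
im=[]
for n,P in (("top",[.5,.0,.03]),("side",[.4587,-.3124,.04])):
    p,d=viewer.snapshot(n); np.savez(f"{n}2.npz",p=p,d=d); u,v=proj(n,P)[0].astype(int); r=120 if n=="top" else 60; v=min(v,383-r)
    im.append(cv2.resize(p[v-r:v+r,u-r:u+r,::-1],(400,400),interpolation=cv2.INTER_CUBIC))
cv2.imwrite("pics/g4.png",np.hstack(im))
```

```text
now [ 0.4588 -0.3121  0.1042] psi 57.8 | d [-0.003 -0.     1.253] wz -0.001
```

View pics/g4.png

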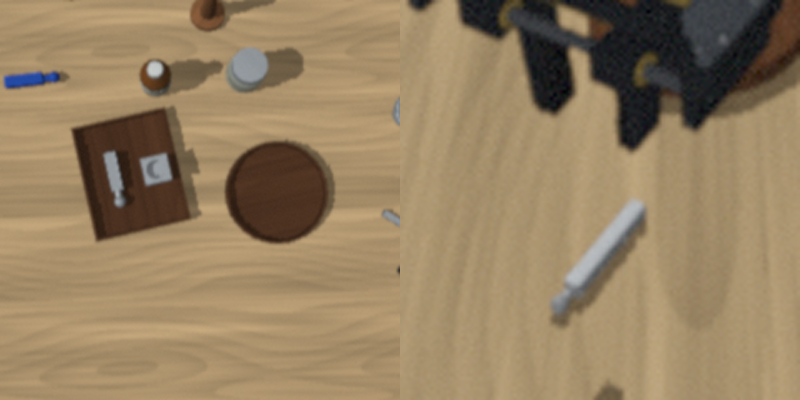

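The top crop shows the thick punch (116,178) and block (157,168) flat in the rectangular tray, and the gripper is over the slim punch. I'll descend and grip it.

Call:
step_arm:
  motion:
    - {"dx": 0,"dy": 0,"dz": 0.5,"wx": 0,"wy": 0,"wz": 0,"claw": 35}
    - {"dx": 0,"dy": 0,"dz": 0.85,"wx": 0,"wy": 0,"wz": 0,"claw": 35}
    - {"dx": 0,"dy": 0,"dz": 1,"wx": 0,"wy": 0,"wz": 0,"claw": 35}
    - {"dx": 0,"dy": 0,"dz": 1,"wx": 0,"wy": 0,"wz": 0,"claw": 35}

```text
clock: 15.8
tool_pos: [0.4581, -0.3112, 0.0224]
eef_rot: [0.875, 0.485, -0.001, -0.001]
contact_force: [0.5, -0.4, 0.3]
opening: 0.393
finger_force: 0.0
```

Call:
step_arm:
  motion:
    - {"dx": 0,"dy": 0,"dz": 0.15,"wx": 0,"wy": 0,"wz": 0,"claw": 35}
    - {"dx": 0,"dy": 0,"dz": 0.25,"wx": 0,"wy": 0,"wz": 0,"claw": 35}
    - {"dx": 0,"dy": 0,"dz": 0.25,"wx": 0,"wy": 0,"wz": 0,"claw": 35}
    - {"dx": 0,"dy": 0,"dz": 0.25,"wx": 0,"wy": 0,"wz": 0,"claw": 5}
    - {"dx": 0,"dy": 0,"dz": 0.25,"wx": 0,"wy": 0,"wz": 0,"claw": 5}
    - {"dx": 0,"dy": 0,"dz": 0.25,"wx": 0,"wy": 0,"wz": 0,"claw": 5}
    - {"dx": 0,"dy": 0,"dz": 0.25,"wx": 0,"wy": 0,"wz": 0,"claw": 5}
    - {"dx": 0,"dy": 0,"dz": 0.25,"wx": 0,"wy": 0,"wz": 0,"claw": 5}

```text
clock: 16.6
tool_pos: [0.459, -0.3119, 0.0039]
eef_rot: [0.875, 0.485, 0.0, 0.0]
contact_force: [-0.2, -0.4, 3.2]
opening: 0.108
finger_force: 30.0
```

Run:
```python
from h import *
rel([.4587,-.3124,.084],58); s=get_state(); print(s["opening"]*88.1,s["finger_force"],s["contact_force"])
```

```text
now [ 0.459  -0.3119  0.0039] psi 58.0 | d [-7.000e-03  1.000e-03 -1.001e+00] wz -0.0
9.504830758804205 29.990369975566864 [-0.17511096 -0.42766939  3.20321915]
```

Call:
step_arm:
  motion:
    - {"dx": 0,"dy": 0,"dz": -0.2,"wx": 0,"wy": 0,"wz": 0,"claw": 5}
    - {"dx": 0,"dy": 0,"dz": -0.6,"wx": 0,"wy": 0,"wz": 0,"claw": 5}
    - {"dx": 0,"dy": 0,"dz": -1,"wx": 0,"wy": 0,"wz": 0,"claw": 5}

```text
clock: 16.9
tool_pos: [0.4582, -0.3114, 0.0839]
eef_rot: [0.875, 0.485, -0.0, -0.001]
contact_force: [0.3, 0.1, -0.2]
opening: 0.106
finger_force: 30.0
```

Call:
step_arm:
  motion:
    - {"dx": 0.4,"dy": -0.18,"dz": 0,"wx": 0,"wy": 0,"wz": 0,"claw": 5}
    - {"dx": 0.83,"dy": -0.36,"dz": 0,"wx": 0,"wy": 0,"wz": 0,"claw": 5}

```text
clock: 17.1
tool_pos: [0.4698, -0.2415, 0.0845]
eef_rot: [0.876, 0.482, 0.001, 0.001]
contact_force: [-0.8, 1.2, -0.4]
opening: 0.108
finger_force: 30.0
```

Call:
step_arm:
  motion:
    - {"dx": 0.4,"dy": -0.18,"dz": 0,"wx": 0,"wy": 0,"wz": 0,"claw": 5}
    - {"dx": 0.83,"dy": -0.36,"dz": 0,"wx": 0,"wy": 0,"wz": 0,"claw": 5}

```text
clock: 17.3
tool_pos: [0.4803, -0.1677, 0.0836]
eef_rot: [0.875, 0.484, -0.0, 0.0]
contact_force: [1.1, 1.3, -0.2]
opening: 0.108
finger_force: 30.0
```

Call:
step_arm:
  motion:
    - {"dx": 0.4,"dy": -0.18,"dz": 0,"wx": 0,"wy": 0,"wz": 0,"claw": 5}
    - {"dx": 0.82,"dy": -0.36,"dz": 0,"wx": 0,"wy": 0,"wz": 0,"claw": 5}
    - {"dx": 0.82,"dy": -0.36,"dz": 0,"wx": 0,"wy": 0,"wz": 0,"claw": 5}
    - {"dx": 0.82,"dy": -0.36,"dz": 0,"wx": 0,"wy": 0,"wz": 0,"claw": 5}

```text
clock: 17.7
tool_pos: [0.4908, -0.0969, 0.0835]
eef_rot: [0.874, 0.486, -0.0, -0.0]
contact_force: [-0.3, -1.5, -0.8]
opening: 0.108
finger_force: 30.0
```

Run:
```python
from h import *
rel([.490,-.098,.012],58); s=get_state(); print(s["opening"]*88.1,s["finger_force"],s["contact_force"])
```

```text
now [ 0.4908 -0.0969  0.0835] psi 58.1 | d [-0.018 -0.001  0.894] wz 0.001
9.479835304308313 29.98862475156784 [-0.32288897 -1.45064681 -0.80049394]
```

Call:
step_arm:
  motion:
    - {"dx": -0.02,"dy": 0,"dz": 0.25,"wx": 0,"wy": 0,"wz": 0,"claw": 5}
    - {"dx": -0.02,"dy": 0,"dz": 0.55,"wx": 0,"wy": 0,"wz": 0,"claw": 5}
    - {"dx": -0.02,"dy": 0,"dz": 0.78,"wx": 0,"wy": 0,"wz": 0,"claw": 5}
    - {"dx": -0.02,"dy": 0,"dz": 0.87,"wx": 0,"wy": 0,"wz": 0,"claw": 5}
    - {"dx": -0.02,"dy": 0,"dz": 0.9,"wx": 0,"wy": 0,"wz": 0,"claw": 5}
    - {"dx": -0.02,"dy": 0,"dz": 0.9,"wx": 0,"wy": 0,"wz": 0,"claw": 5}

```text
clock: 18.3
tool_pos: [0.4899, -0.0999, 0.0117]
eef_rot: [0.875, 0.484, -0.0, 0.0]
contact_force: [-0.7, 0.0, -0.5]
opening: 0.109
finger_force: 30.0
```

Call:
step_arm:
  motion:
    - {"dx": 0,"dy": 0,"dz": 0.02,"wx": 0,"wy": 0,"wz": 0,"claw": 5}
    - {"dx": 0,"dy": 0,"dz": 0.02,"wx": 0,"wy": 0,"wz": 0,"claw": 5}

```text
clock: 18.5
tool_pos: [0.4903, -0.0993, 0.0105]
eef_rot: [0.875, 0.484, 0.0, 0.0]
contact_force: [-0.8, 0.0, -0.4]
opening: 0.11
finger_force: 30.0
```

Call:
step_arm:
  motion:
    - {"dx": 0,"dy": 0,"dz": 0.01,"wx": 0,"wy": 0,"wz": 0,"claw": 5}
    - {"dx": 0,"dy": 0,"dz": 0.01,"wx": 0,"wy": 0,"wz": 0,"claw": 5}

```text
clock: 18.7
tool_pos: [0.4901, -0.0991, 0.0094]
eef_rot: [0.875, 0.485, 0.0, 0.0]
contact_force: [0.1, -0.0, -0.6]
opening: 0.105
finger_force: 30.0
```

Call:
step_arm:
  motion:
    - {"dx": 0,"dy": 0,"dz": 0.008,"wx": 0,"wy": 0,"wz": 0,"claw": 5}
    - {"dx": 0,"dy": 0,"dz": 0.008,"wx": 0,"wy": 0,"wz": 0,"claw": 5}

```text
clock: 18.9
tool_pos: [0.4901, -0.0992, 0.0089]
eef_rot: [0.875, 0.485, 0.0, 0.0]
contact_force: [-0.2, -0.1, 3.9]
opening: 0.105
finger_force: 30.0
```

Call:
step_arm:
  motion:
    - {"dx": 0,"dy": 0,"dz": 0,"wx": 0,"wy": 0,"wz": 0,"claw": 20}
    - {"dx": 0,"dy": 0,"dz": 0,"wx": 0,"wy": 0,"wz": 0,"claw": 20}
    - {"dx": 0,"dy": 0,"dz": 0,"wx": 0,"wy": 0,"wz": 0,"claw": 20}
    - {"dx": 0,"dy": 0,"dz": -0.2,"wx": 0,"wy": 0,"wz": 0,"claw": 20}
    - {"dx": 0,"dy": 0,"dz": -0.6,"wx": 0,"wy": 0,"wz": 0,"claw": 20}
    - {"dx": 0,"dy": 0,"dz": -1,"wx": 0,"wy": 0,"wz": 0,"claw": 40}

```text
clock: 19.5
tool_pos: [0.4893, -0.099, 0.0889]
eef_rot: [0.875, 0.485, -0.001, -0.0]
contact_force: [0.7, -0.3, -0.6]
opening: 0.295
finger_force: 0.0
```

Call:
step_arm:
  motion:
    - {"dx": -0.3,"dy": 0,"dz": -0.5,"wx": 0,"wy": 0,"wz": 0,"claw": 60}
    - {"dx": -0.8,"dy": 0,"dz": -0.7,"wx": 0,"wy": 0,"wz": 0,"claw": 88}

```text
clock: 19.7
tool_pos: [0.4589, -0.1517, 0.1474]
eef_rot: [0.874, 0.487, 0.003, 0.001]
contact_force: [1.3, -2.0, 0.1]
opening: 0.475
finger_force: 0.0
```

Run:
```python
from h import *
rel([.630,-.330,.14],58)
# second cup measurement: side view rim, depth mask
z=np.load("side0.npz"); p,d=z["p"],z["d"]; C=cloud("side",d)
m=(C[...,2]>.062)&(abs(C[...,0]-.63)<.06)&(abs(C[...,1]+.33)<.06)
q=C[m]; print("x",np.percentile(q[:,0],[1,99]),"y",np.percentile(q[:,1],[1,99]),"zmax",np.percentile(q[:,2],99))
z=np.load("top0.npz"); p,d=z["p"],z["d"]; C=cloud("top",d)
for lo in (.068,.072): 
    m=(C[...,2]>lo)&(abs(C[...,0]-.63)<.06)&(abs(C[...,1]+.33)<.06); q=C[m]; print(len(q),"x",np.percentile(q[:,0],[1,99]),"y",np.percentile(q[:,1],[1,99]),"z",np.percentile(q[:,2],[50,99]))
```

```text
now [ 0.4589 -0.1517  0.1474] psi 58.3 | d [-0.771  2.99   0.106] wz 0.001
x [0.60074711 0.65806312] y [-0.36153289 -0.30286868] zmax 0.0786061017719438
139 x [0.60204054 0.65939558] y [-0.3621586  -0.30300178] z [0.0757803  0.07992473]
109 x [0.60202167 0.65939725] y [-0.36223633 -0.30321212] z [0.07649244 0.0800118 ]
```

Call:
step_arm:
  motion:
    - {"dx": -0.12,"dy": 0.5,"dz": 0,"wx": 0,"wy": 0,"wz": 0,"claw": 88}
    - {"dx": -0.25,"dy": 1,"dz": 0,"wx": 0,"wy": 0,"wz": 0,"claw": 88}

```text
clock: 19.9
tool_pos: [0.5123, -0.2143, 0.1454]
eef_rot: [0.875, 0.484, -0.0, -0.0]
contact_force: [0.7, 0.1, -0.5]
opening: 0.657
finger_force: 0.0
```

Call:
step_arm:
  motion:
    - {"dx": -0.12,"dy": 0.5,"dz": 0,"wx": 0,"wy": 0,"wz": 0,"claw": 88}
    - {"dx": -0.25,"dy": 1,"dz": 0,"wx": 0,"wy": 0,"wz": 0,"claw": 88}

```text
clock: 20.1
tool_pos: [0.5709, -0.2736, 0.1445]
eef_rot: [0.875, 0.484, -0.0, -0.0]
contact_force: [0.3, 0.2, 0.1]
opening: 0.833
finger_force: 0.0
```

Call:
step_arm:
  motion:
    - {"dx": -0.12,"dy": 0.5,"dz": 0,"wx": 0,"wy": 0,"wz": 0,"claw": 88}
    - {"dx": -0.25,"dy": 1,"dz": 0,"wx": 0,"wy": 0,"wz": 0,"claw": 88}
    - {"dx": -0.25,"dy": 1,"dz": 0,"wx": 0,"wy": 0,"wz": 0,"claw": 88}
    - {"dx": -0.25,"dy": 1,"dz": 0,"wx": 0,"wy": 0,"wz": 0,"claw": 88}

```text
clock: 20.5
tool_pos: [0.6271, -0.3316, 0.1434]
eef_rot: [0.875, 0.484, -0.0, -0.001]
contact_force: [-0.5, 0.9, -0.1]
opening: 0.997
finger_force: 0.0
```

Run:
```python
from h import *
rel([.630,-.3325,.062],58)
im=[]
for n,P,r in (("top",[.5129,-.121,.01],40),("side",[.63,-.3325,.1],75)):
    p,d=viewer.snapshot(n); np.savez(f"{n}3.npz",p=p,d=d); u,v=proj(n,P)[0].astype(int); v=min(v,383-r)
    im.append(cv2.resize(p[v-r:v+r,u-r:u+r,::-1],(400,400),interpolation=cv2.INTER_CUBIC))
cv2.imwrite("pics/g5.png",np.hstack(im)); print(get_state()["opening"])
```

```text
now [ 0.6271 -0.3316  0.1434] psi 57.9 | d [0.01  0.038 1.018] wz -0.001
0.9982798765837482
```

View pics/g5.png

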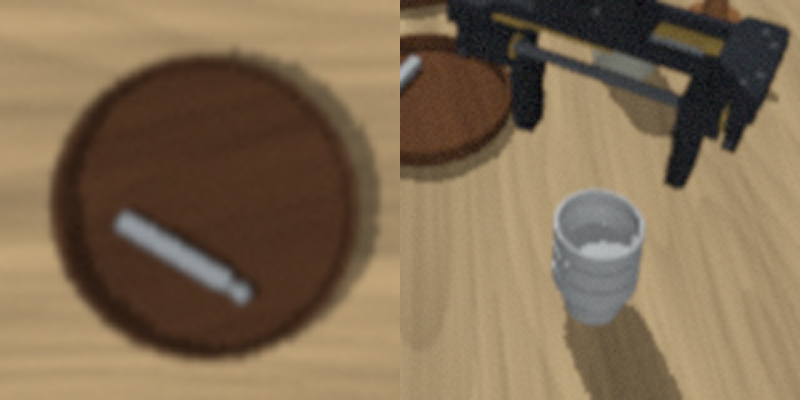

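The top crop shows the slim punch flat in the round tray, from (120,220) to (245,293), with the upper right free for the cup. The open gripper is centred over the stack. I'll descend so that the tips stop between the two rims.

Call:
step_arm:
  motion:
    - {"dx": 0.01,"dy": 0.04,"dz": 0.4,"wx": 0,"wy": 0,"wz": 0,"claw": 88}
    - {"dx": 0.01,"dy": 0.04,"dz": 0.75,"wx": 0,"wy": 0,"wz": 0,"claw": 88}
    - {"dx": 0.01,"dy": 0.04,"dz": 0.93,"wx": 0,"wy": 0,"wz": 0,"claw": 88}
    - {"dx": 0.01,"dy": 0.04,"dz": 0.98,"wx": 0,"wy": 0,"wz": 0,"claw": 88}
    - {"dx": 0.01,"dy": 0.04,"dz": 1,"wx": 0,"wy": 0,"wz": 0,"claw": 88}
    - {"dx": 0.01,"dy": 0.04,"dz": 1,"wx": 0,"wy": 0,"wz": 0,"claw": 88}
    - {"dx": 0.01,"dy": 0.04,"dz": 1,"wx": 0,"wy": 0,"wz": 0,"claw": 88}
  force: 20

```text
clock: 21.3
tool_pos: [0.6316, -0.3328, 0.066]
eef_rot: [0.875, 0.485, 0.001, 0.001]
contact_force: [0.7, 0.5, -0.5]
opening: 0.999
finger_force: 0.0
```

Run:
```python
from h import *
rel([.630,-.3325,.0625],58); print(get_state()["contact_force"])
```

```text
now [ 0.6316 -0.3328  0.066 ] psi 58.0 | d [-0.008 -0.019  0.043] wz -0.0
[ 0.69893721  0.45930294 -0.5013117 ]
```

Call:
step_arm:
  motion:
    - {"dx": 0,"dy": -0.015,"dz": 0.03,"wx": 0,"wy": 0,"wz": 0,"claw": 88}
    - {"dx": 0,"dy": -0.015,"dz": 0.03,"wx": 0,"wy": 0,"wz": 0,"claw": 88}
    - {"dx": 0,"dy": -0.015,"dz": 0.03,"wx": 0,"wy": 0,"wz": 0,"claw": 88}

```text
clock: 21.6
tool_pos: [0.6297, -0.332, 0.0623]
eef_rot: [0.875, 0.485, 0.0, 0.0]
contact_force: [1.1, -0.4, -0.1]
opening: 0.994
finger_force: 0.0
```

Tips are at 0.0623. I'll close, then lift slowly.

Call:
step_arm:
  motion:
    - {"dx": 0,"dy": 0,"dz": 0,"wx": 0,"wy": 0,"wz": 0,"claw": 68}
    - {"dx": 0,"dy": 0,"dz": 0,"wx": 0,"wy": 0,"wz": 0,"claw": 50}
    - {"dx": 0,"dy": 0,"dz": 0,"wx": 0,"wy": 0,"wz": 0,"claw": 50}
    - {"dx": 0,"dy": 0,"dz": 0,"wx": 0,"wy": 0,"wz": 0,"claw": 50}
    - {"dx": 0,"dy": 0,"dz": 0,"wx": 0,"wy": 0,"wz": 0,"claw": 50}
    - {"dx": 0,"dy": 0,"dz": 0,"wx": 0,"wy": 0,"wz": 0,"claw": 50}
  force: 20

```text
clock: 22.2
tool_pos: [0.6297, -0.3319, 0.0621]
eef_rot: [0.875, 0.485, -0.0, -0.0]
contact_force: [-0.0, -0.5, -0.3]
opening: 0.654
finger_force: 20.0
```

Call:
step_arm:
  motion:
    - {"dx": 0,"dy": 0,"dz": -0.06,"wx": 0,"wy": 0,"wz": 0,"claw": 50}
    - {"dx": 0,"dy": 0,"dz": -0.12,"wx": 0,"wy": 0,"wz": 0,"claw": 50}
    - {"dx": 0,"dy": 0,"dz": -0.2,"wx": 0,"wy": 0,"wz": 0,"claw": 50}
    - {"dx": 0,"dy": 0,"dz": -0.3,"wx": 0,"wy": 0,"wz": 0,"claw": 50}
    - {"dx": 0,"dy": 0,"dz": -0.45,"wx": 0,"wy": 0,"wz": 0,"claw": 50}
    - {"dx": 0,"dy": 0,"dz": -0.65,"wx": 0,"wy": 0,"wz": 0,"claw": 50}
    - {"dx": 0,"dy": 0,"dz": -0.9,"wx": 0,"wy": 0,"wz": 0,"claw": 50}
    - {"dx": 0,"dy": 0,"dz": -0.9,"wx": 0,"wy": 0,"wz": 0,"claw": 50}

```text
clock: 23.0
tool_pos: [0.6322, -0.3326, 0.1384]
eef_rot: [0.875, 0.484, 0.002, 0.003]
contact_force: [0.1, -0.9, -0.1]
opening: 0.657
finger_force: 20.0
```

Run:
```python
from h import *
c=np.array([.513,-.121])+.032*np.array([.848,-.53]); print(c)
rel([*c,.14],58)
p,d=viewer.snapshot("side"); u,v=proj("side",[.63,-.3325,.08])[0].astype(int); r=75; v=min(v,383-r)
cv2.imwrite("pics/g6.png",cv2.resize(p[v-r:v+r,u-r:u+r,::-1],(500,500),interpolation=cv2.INTER_CUBIC)); print(get_state()["opening"],get_state()["contact_force"])
```

```text
[ 0.540136 -0.13796 ]
now [ 0.6322 -0.3326  0.1384] psi 57.9 | d [ 1.451 -2.267 -0.033] wz -0.0
0.6577646232493203 [ 0.40173617 -0.18661063 -1.32043298]
```

View pics/g6.png

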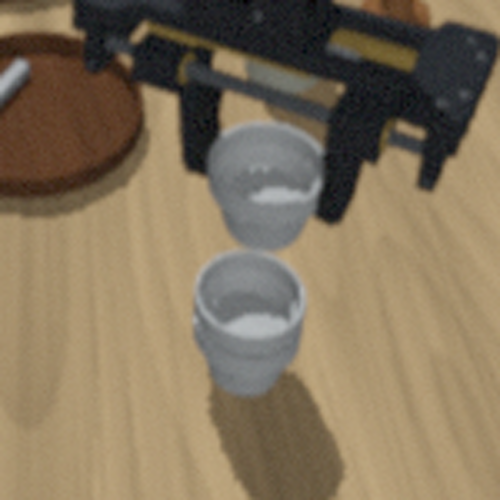

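The top cup came out alone and the two lower cups stayed put. I'll check that it hangs level, using depth.

Run:
```python
from h import *
ps=[];
for i in range(2):
    p,d=viewer.snapshot("side"); ps.append(cloud("side",d))
C=np.nanmean(ps,0); t=tool()[0]
hsv=cv2.cvtColor(p,cv2.COLOR_RGB2HSV); g=(hsv[...,1]<70)&(hsv[...,2]>85)
for nm,z0,zr in (("held",t[2]-.0621+.078,.016),("stack",.060,.018)):
    m=g&(np.hypot(C[...,0]-t[0],C[...,1]-t[1])<.036)&(C[...,2]>z0-.012)&(C[...,2]<z0+.012)
    # rim: highest pixel per column (far rim) and, over radius ~>0.026
    q=C[m]; a=np.degrees(np.arctan2(q[:,1]-t[1],q[:,0]-t[0])); print(nm,"expected rim",round(z0,4),"centre x",np.percentile(q[:,0],[1,99]),"y",np.percentile(q[:,1],[1,99]))
    top=[]
    for lo in range(-180,180,30):
        s=q[(a>=lo)&(a<lo+30)]
        if len(s)>3: z=s[:,2]; i=z>=np.percentile(z,85); top.append(s[i].mean(0)); print(lo,len(s),np.round(np.percentile(z,92),4))
    T=np.array(top); A=np.c_[T[:,:2]-t[:2],np.ones(len(T))]; k=np.linalg.lstsq(A,T[:,2],rcond=None)[0]; print("tilt deg",np.degrees(k[:2]),"z",k[2])
```

```text
held expected rim 0.1498 centre x [0.60139533 0.6577934 ] y [-0.36145831 -0.30341411]
-180 34 0.1503
-150 50 0.1504
-120 62 0.1504
-90 62 0.1508
-60 26 0.1511
0 33 0.1499
30 49 0.1503
60 52 0.1503
90 49 0.1503
120 31 0.1511
150 22 0.1511
tilt deg [ 0.0606073  -0.46792156] z 0.1509395974256294
stack expected rim 0.06 centre x [0.6000129  0.65822245] y [-0.36080323 -0.303225  ]
-180 28 0.0594
-150 39 0.0594
-120 42 0.0593
-90 42 0.0594
-60 28 0.0594
-30 13 0.0595
0 27 0.0596
30 38 0.0593
60 31 0.0574
90 33 0.0597
120 23 0.0594
150 14 0.0598
tilt deg [-0.31476639 -0.43834619] z 0.05944531057727758<stdin>:5: RuntimeWarning: Mean of empty slice
```

The cup is level and its rim is 16 mm above the TCP, so it should touch down in the tray at TCP z of about 0.031.

Call:
step_arm:
  motion:
    - {"dx": 0.16,"dy": -0.25,"dz": 0,"wx": 0,"wy": 0,"wz": 0,"claw": 50}
    - {"dx": 0.32,"dy": -0.5,"dz": 0,"wx": 0,"wy": 0,"wz": 0,"claw": 50}
    - {"dx": 0.49,"dy": -0.75,"dz": 0,"wx": 0,"wy": 0,"wz": 0,"claw": 50}

```text
clock: 23.45
tool_pos: [0.5983, -0.2662, 0.1328]
eef_rot: [0.875, 0.484, -0.001, -0.001]
contact_force: [0.4, -0.5, -0.7]
opening: 0.661
finger_force: 20.0
```

Call:
step_arm:
  motion:
    - {"dx": 0.16,"dy": -0.25,"dz": 0,"wx": 0,"wy": 0,"wz": 0,"claw": 50}
    - {"dx": 0.32,"dy": -0.5,"dz": 0,"wx": 0,"wy": 0,"wz": 0,"claw": 50}
    - {"dx": 0.49,"dy": -0.75,"dz": 0,"wx": 0,"wy": 0,"wz": 0,"claw": 50}

```text
clock: 23.75
tool_pos: [0.5682, -0.201, 0.1331]
eef_rot: [0.875, 0.484, -0.001, -0.001]
contact_force: [-0.6, -0.2, -1.5]
opening: 0.66
finger_force: 20.0
```

Call:
step_arm:
  motion:
    - {"dx": 0.16,"dy": -0.25,"dz": 0,"wx": 0,"wy": 0,"wz": 0,"claw": 50}
    - {"dx": 0.32,"dy": -0.5,"dz": 0,"wx": 0,"wy": 0,"wz": 0,"claw": 50}
    - {"dx": 0.48,"dy": -0.74,"dz": 0,"wx": 0,"wy": 0,"wz": 0,"claw": 50}
    - {"dx": 0.48,"dy": -0.74,"dz": 0,"wx": 0,"wy": 0,"wz": 0,"claw": 50}
    - {"dx": 0.48,"dy": -0.74,"dz": 0,"wx": 0,"wy": 0,"wz": 0,"claw": 50}

```text
clock: 24.25
tool_pos: [0.5396, -0.138, 0.1336]
eef_rot: [0.875, 0.485, -0.001, -0.0]
contact_force: [-0.8, 0.1, -0.8]
opening: 0.66
finger_force: 20.0
```

Run:
```python
from h import *
rel([.540,-.138,.035],58); print(get_state()["opening"],get_state()["contact_force"])
```

```text
now [ 0.5396 -0.138   0.1336] psi 58.0 | d [0.004 0.005 1.232] wz 0.0
0.6596714586159224 [-0.77290444  0.1220604  -0.79307915]
```

Call:
step_arm:
  motion:
    - {"dx": 0,"dy": 0,"dz": 0.3,"wx": 0,"wy": 0,"wz": 0,"claw": 50}
    - {"dx": 0,"dy": 0,"dz": 0.65,"wx": 0,"wy": 0,"wz": 0,"claw": 50}
    - {"dx": 0,"dy": 0,"dz": 0.9,"wx": 0,"wy": 0,"wz": 0,"claw": 50}
    - {"dx": 0,"dy": 0,"dz": 1,"wx": 0,"wy": 0,"wz": 0,"claw": 50}
    - {"dx": 0,"dy": 0,"dz": 1,"wx": 0,"wy": 0,"wz": 0,"claw": 50}

```text
clock: 24.75
tool_pos: [0.5393, -0.1389, 0.0529]
eef_rot: [0.875, 0.484, -0.001, -0.0]
contact_force: [-0.4, 0.2, -0.6]
opening: 0.655
finger_force: 20.0
```

Call:
step_arm:
  motion:
    - {"dx": 0,"dy": 0,"dz": 0.1,"wx": 0,"wy": 0,"wz": 0,"claw": 50}
    - {"dx": 0,"dy": 0,"dz": 0.18,"wx": 0,"wy": 0,"wz": 0,"claw": 50}
    - {"dx": 0,"dy": 0,"dz": 0.22,"wx": 0,"wy": 0,"wz": 0,"claw": 50}
    - {"dx": 0,"dy": 0,"dz": 0.24,"wx": 0,"wy": 0,"wz": 0,"claw": 50}
    - {"dx": 0,"dy": 0,"dz": 0.24,"wx": 0,"wy": 0,"wz": 0,"claw": 50}
    - {"dx": 0,"dy": 0,"dz": 0.24,"wx": 0,"wy": 0,"wz": 0,"claw": 50}

```text
clock: 25.35
tool_pos: [0.5399, -0.1379, 0.0351]
eef_rot: [0.875, 0.485, 0.0, 0.0]
contact_force: [0.4, 0.4, -0.6]
opening: 0.66
finger_force: 20.0
```

Call:
step_arm:
  motion:
    - {"dx": 0,"dy": 0,"dz": 0.015,"wx": 0,"wy": 0,"wz": 0,"claw": 50}
    - {"dx": 0,"dy": 0,"dz": 0.015,"wx": 0,"wy": 0,"wz": 0,"claw": 50}

```text
clock: 25.55
tool_pos: [0.5398, -0.1379, 0.0337]
eef_rot: [0.875, 0.485, 0.0, 0.0]
contact_force: [0.6, 0.0, -1.2]
opening: 0.656
finger_force: 20.0
```

Call:
step_arm:
  motion:
    - {"dx": 0,"dy": 0,"dz": 0.01,"wx": 0,"wy": 0,"wz": 0,"claw": 50}
    - {"dx": 0,"dy": 0,"dz": 0.01,"wx": 0,"wy": 0,"wz": 0,"claw": 50}

```text
clock: 25.75
tool_pos: [0.5397, -0.1378, 0.0328]
eef_rot: [0.875, 0.485, -0.0, 0.0]
contact_force: [0.8, 0.2, -0.8]
opening: 0.657
finger_force: 20.0
```

Call:
step_arm:
  motion:
    - {"dx": 0,"dy": 0,"dz": 0.01,"wx": 0,"wy": 0,"wz": 0,"claw": 50}
    - {"dx": 0,"dy": 0,"dz": 0.01,"wx": 0,"wy": 0,"wz": 0,"claw": 50}

```text
clock: 25.95
tool_pos: [0.5397, -0.1378, 0.032]
eef_rot: [0.875, 0.485, -0.0, 0.0]
contact_force: [0.2, -0.5, -1.4]
opening: 0.661
finger_force: 20.0
```

Call:
step_arm:
  motion:
    - {"dx": 0,"dy": 0,"dz": 0.008,"wx": 0,"wy": 0,"wz": 0,"claw": 50}
    - {"dx": 0,"dy": 0,"dz": 0.008,"wx": 0,"wy": 0,"wz": 0,"claw": 50}

```text
clock: 26.15
tool_pos: [0.5397, -0.1379, 0.0314]
eef_rot: [0.875, 0.485, -0.0, -0.0]
contact_force: [1.0, 0.1, -1.0]
opening: 0.659
finger_force: 20.0
```

Call:
step_arm:
  motion:
    - {"dx": 0,"dy": 0,"dz": 0.008,"wx": 0,"wy": 0,"wz": 0,"claw": 50}
    - {"dx": 0,"dy": 0,"dz": 0.008,"wx": 0,"wy": 0,"wz": 0,"claw": 50}

```text
clock: 26.35
tool_pos: [0.5398, -0.1379, 0.031]
eef_rot: [0.875, 0.485, 0.0, 0.0]
contact_force: [0.0, 0.2, 1.4]
opening: 0.659
finger_force: 20.0
```

The cup has touched down. I'll release, rise and back off for the final look.

Call:
step_arm:
  motion:
    - {"dx": 0,"dy": 0,"dz": 0,"wx": 0,"wy": 0,"wz": 0,"claw": 66}
    - {"dx": 0,"dy": 0,"dz": 0,"wx": 0,"wy": 0,"wz": 0,"claw": 80}
    - {"dx": 0,"dy": 0,"dz": 0,"wx": 0,"wy": 0,"wz": 0,"claw": 80}
    - {"dx": 0,"dy": 0,"dz": 0,"wx": 0,"wy": 0,"wz": 0,"claw": 80}
    - {"dx": 0,"dy": 0,"dz": -0.2,"wx": 0,"wy": 0,"wz": 0,"claw": 80}
    - {"dx": 0,"dy": 0,"dz": -0.6,"wx": 0,"wy": 0,"wz": 0,"claw": 80}
    - {"dx": 0,"dy": 0,"dz": -1,"wx": 0,"wy": 0,"wz": 0,"claw": 80}

```text
clock: 27.05
tool_pos: [0.5392, -0.1377, 0.1112]
eef_rot: [0.875, 0.485, -0.001, -0.001]
contact_force: [0.6, -0.8, -0.0]
opening: 0.904
finger_force: 0.0
```

Call:
step_arm:
  motion:
    - {"dx": 0,"dy": 0,"dz": -0.6,"wx": 0,"wy": 0,"wz": 0,"claw": 80}
    - {"dx": -0.5,"dy": 0,"dz": -1,"wx": 0,"wy": 0,"wz": 0,"claw": 80}
    - {"dx": -1,"dy": 0,"dz": -1,"wx": 0,"wy": 0,"wz": 0,"claw": 80}

```text
clock: 27.35
tool_pos: [0.5005, -0.2055, 0.1952]
eef_rot: [0.874, 0.486, 0.004, 0.003]
contact_force: [1.8, -1.2, -1.9]
opening: 0.909
finger_force: 0.0
```

Call:
step_arm:
  motion:
    - {"dx": -0.5,"dy": 0,"dz": 0,"wx": 0,"wy": 0,"wz": 0,"claw": 80}
    - {"dx": -1,"dy": 0,"dz": 0,"wx": 0,"wy": 0,"wz": 0,"claw": 80}

```text
clock: 27.55
tool_pos: [0.4539, -0.2749, 0.1913]
eef_rot: [0.875, 0.485, 0.0, 0.0]
contact_force: [0.6, -0.3, -0.5]
opening: 0.91
finger_force: 0.0
```

Call:
step_arm:
  motion:
    - {"dx": -0.5,"dy": 0,"dz": 0,"wx": 0,"wy": 0,"wz": 0,"claw": 80}
    - {"dx": -1,"dy": 0,"dz": 0,"wx": 0,"wy": 0,"wz": 0,"claw": 80}
    - {"dx": -1,"dy": 0,"dz": 0,"wx": 0,"wy": 0,"wz": 0,"claw": 80}
    - {"dx": -1,"dy": 0,"dz": 0,"wx": 0,"wy": 0,"wz": 0,"claw": 80}

```text
clock: 27.95
tool_pos: [0.4118, -0.342, 0.1907]
eef_rot: [0.875, 0.483, 0.0, -0.0]
contact_force: [1.3, 0.6, 0.4]
opening: 0.904
finger_force: 0.0
```

Run:
```python
from h import *
im=[]
for n,(u0,v0,w,h) in (("top",(190,110,250,188)),("side",(170,120,240,180))):
    p,d=viewer.snapshot(n); 
    if n=="top":
        C=cloud(n,d); r=np.hypot(C[...,0]-.54,C[...,1]+.138)<.035; print("cup z99",np.nanpercentile(C[...,2][r],99),"xy",np.nanmean(C[r&(C[...,2]>.04)],0))
    im.append(cv2.resize(p[v0:v0+h,u0:u0+w,::-1],(400,300),interpolation=cv2.INTER_CUBIC))
cv2.imwrite("pics/fin.png",np.hstack(im)); print(tool()[0])
```

```text
cup z99 0.047900643598519026 xy [ 0.54060465 -0.13896256  0.04507957]
[ 0.41339464 -0.34000132  0.19094134]
```

View pics/fin.png

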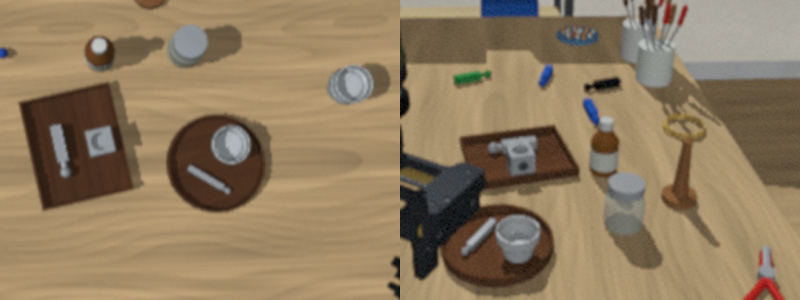

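The final view shows the thick punch (62,150) and block (101,141) in the rectangular tray. The slim punch (209,179) and upright cup (231,145) are in the round tray, with the cup rim at z≈0.047 as expected. The two lower cups, the jar and the bottle have not moved.

```bash
python3 -c "
from plant import workorder; print(workorder.finish_job())"
```

```text
the job is handed in; nothing more can be done
None
```

Both kits are made up and the job is handed in at about 28 s: the block (hollow up) and thick punch rest in the rectangular tray, the slim punch and upright top cup rest in the round tray, and the other cups, jar and bottle were left alone.

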